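# Hang the batch boards behind the left-hand stop screw

### The job

Hang the batch boards that stand on the table on the rail of the board rack. The rack's stop screw has a left-hand (reverse) thread: first unscrew it all the way up by turning it clockwise, then hook each board onto the open end of the rail and slide it along under the guard strip until its hook hangs centred beneath the marker of its own colour; when all are in place, screw the stop fully down again, counter-clockwise, to lock them in. Leave the other things on the table where they are.

Things in the scene. Friction and masses are not known exactly. Their poses are not given: they have to be found in the camera images.
- board_rack: Fixed grey rack. Steel rail 12 mm thick along local y, axis at local x 0, z 200 mm, between end panels 10 mm thick at y -215 and +215 (x -30 to +60, 236 high). Guard strip over the rail from y -215 to +80 (x -20 to +36, underside z 228, top 236). Rear bar 14x12 at x 50, z 230, full length. Origin: table level, mid-length, below the rail; x away from the robot, y left; yaw varies a little.
- rail_load (a point): Point on the rail's axis in the middle of its open end, the only part (rack local y +80 to +210 mm) with no guard above it, where boards are hooked on: rack local 0, +140, 200 mm. Axes as the rack's.
- stop_screw (a joint): Angle of the stop screw, rad: 0 = fully down, 5.0 = fully unscrewed (end stop). Left-hand thread: clockwise from above increases it and raises the screw 3.6 mm per rad. Captive; stays where left; 0.05 N m turns it. Vertical axis at rack local x 0, y +58 mm. Down, its 11 mm pin ends 1 mm above the rail and blocks the hooks; fully up, 19 mm above it, so the hooks (top 9 mm above it) pass.
- stop_wing (a point): Centre of the top of the stop screw's black wing grip (44 mm long, 14 thick, 34 high, free on both sides), on the screw's axis; 290 mm above the table when down. Rises and turns with the screw: its x axis lies along the wing, which at angle 0 lies along the rack's x axis.
- board_red: Loose red batch board, 0.25 kg, upright on a steel foot (x -45 to +60, 56 mm wide in y); may be absent (None). Origin: underside, below the hook; z up. Board in its x-z plane: 8 mm thick, x -95 to +52, top at z 95 mm. Grip tab: x -95 to -70, z 95 to 160, 12 mm thick; pinch it across y from above. Hung with x away from the robot, the foot is 56 mm above the table.
- hook_red (a point): Where the rail's axis lies when the red board hangs (board local 0, 0, 144 mm; board's axes). Strap hook 24 mm wide in y, 5 thick: stem at x -15 to -10, inverted-V top that seats on the rail (top z 159), free tip at x +10 to +15 down to z 126 (board local). The rail passes in towards -x, between the tip (z 126) and the board's top (z 95); then the board is lowered on to it.
- marker_red: Fixed red marker, 30 mm wide along the rail, 50 across, 4 thick, clipped on the guard strip; its board's hook belongs beneath it. Origin: mid-width, on the guard's top (z 236 mm) over the rail's axis; axes as the rack's. Markers are 75 mm apart; which colour is where varies. Stays empty if its board is absent.
- board_blue: Loose blue batch board, 0.25 kg, upright on a steel foot (x -45 to +60, 56 mm wide in y); may be absent (None). Origin: underside, below the hook; z up. Board in its x-z plane: 8 mm thick, x -95 to +52, top at z 95 mm. Grip tab: x -95 to -70, z 95 to 160, 12 mm thick; pinch it across y from above. Hung with x away from the robot, the foot is 56 mm above the table.
- hook_blue (a point): Where the rail's axis lies when the blue board hangs (board local 0, 0, 144 mm; board's axes). Strap hook 24 mm wide in y, 5 thick: stem at x -15 to -10, inverted-V top that seats on the rail (top z 159), free tip at x +10 to +15 down to z 126 (board local). The rail passes in towards -x, between the tip (z 126) and the board's top (z 95); then the board is lowered on to it.
- marker_blue: Fixed blue marker, 30 mm wide along the rail, 50 across, 4 thick, clipped on the guard strip; its board's hook belongs beneath it. Origin: mid-width, on the guard's top (z 236 mm) over the rail's axis; axes as the rack's. Markers are 75 mm apart; which colour is where varies. Stays empty if its board is absent.
- board_yellow: Loose yellow batch board, 0.25 kg, upright on a steel foot (x -45 to +60, 56 mm wide in y); may be absent (None). Origin: underside, below the hook; z up. Board in its x-z plane: 8 mm thick, x -95 to +52, top at z 95 mm. Grip tab: x -95 to -70, z 95 to 160, 12 mm thick; pinch it across y from above. Hung with x away from the robot, the foot is 56 mm above the table.
- hook_yellow (a point): Where the rail's axis lies when the yellow board hangs (board local 0, 0, 144 mm; board's axes). Strap hook 24 mm wide in y, 5 thick: stem at x -15 to -10, inverted-V top that seats on the rail (top z 159), free tip at x +10 to +15 down to z 126 (board local). The rail passes in towards -x, between the tip (z 126) and the board's top (z 95); then the board is lowered on to it.
- marker_yellow: Fixed yellow marker, 30 mm wide along the rail, 50 across, 4 thick, clipped on the guard strip; its board's hook belongs beneath it. Origin: mid-width, on the guard's top (z 236 mm) over the rail's axis; axes as the rack's. Markers are 75 mm apart; which colour is where varies. Stays empty if its board is absent.
- tape_roll: Bystander: beige roll of tape, 83 mm across, 24 mm high, lying flat. Origin: centre of its underside.
- lime_pen: Bystander: lime marker pen, 110 mm long, 17 mm thick. Origin: centre of its underside.
- marker_black: Bystander: black marker pen, 130 mm long, 17 mm thick. Origin: centre of its underside.
- tray_lids: Bystander: stack of white round lids, 153 mm across, 21 mm high. Origin: centre of its underside.
- plum_cup1: Bystander: clear cup of plums, 113 mm across, 52 mm high. Origin: centre of its underside.

How it is judged (in metres and radians):
On the way, in this order (a step that is already met when the one before it is completed fails the run):
1. the stop screw is unscrewed all the way up (4.6 rad or more) (value of joint stop_screw above 4.6 rad), for 0.2 s.
2. with the stop still up, every board present hangs on the rail beneath the marker of its colour (y of hook_red in the frame of marker_red between -0.015 and 0.015 m and x of hook_red in the frame of board_rack between -0.013 and 0.013 m and z of hook_red in the frame of board_rack between 0.192 and 0.207 m and angle between each of board_red, board_blue, board_yellow's own z axis and vertical below 0.25 rad and y of hook_blue in the frame of marker_blue between -0.015 and 0.015 m and x of hook_blue in the frame of board_rack between -0.013 and 0.013 m and z of hook_blue in the frame of board_rack between 0.192 and 0.207 m and y of hook_yellow in the frame of marker_yellow between -0.015 and 0.015 m and x of hook_yellow in the frame of board_rack between -0.013 and 0.013 m and z of hook_yellow in the frame of board_rack between 0.192 and 0.207 m and value of joint stop_screw above 3.8 rad), for 0.2 s.
At the end, for the whole second after the job is handed in: Every board present hangs at rest by its hook on the rail, the hook within 15 mm of the middle of the marker of its colour along the rail, the board within 0.25 rad of upright, and the stop screw is screwed down to less than 0.4 rad (y of hook_red in the frame of marker_red between -0.015 and 0.015 m and x of hook_red in the frame of board_rack between -0.013 and 0.013 m and z of hook_red in the frame of board_rack between 0.192 and 0.207 m and angle between each of board_red, board_blue, board_yellow's own z axis and vertical below 0.25 rad and y of hook_blue in the frame of marker_blue between -0.015 and 0.015 m and x of hook_blue in the frame of board_rack between -0.013 and 0.013 m and z of hook_blue in the frame of board_rack between 0.192 and 0.207 m and y of hook_yellow in the frame of marker_yellow between -0.015 and 0.015 m and x of hook_yellow in the frame of board_rack between -0.013 and 0.013 m and z of hook_yellow in the frame of board_rack between 0.192 and 0.207 m and value of joint stop_screw below 0.4 rad and linear speed of each of board_red, board_blue, board_yellow below 0.04 m/s); the robot touches nothing.
It fails at once if a bystander is moved more than 40 mm (distance of any of tape_roll, lime_pen, marker_black, tray_lids, plum_cup1 from where it was at the start of the episode above 0.04 m).
Of board_red, board_blue, board_yellow only 2 to 3 are there at a start; the rules pass over those that are not, and their reading is None.
At some moment in a run one of board_red, board_blue, board_yellow may be knocked a few centimetres aside while the robot is not near it.
It also fails if it takes over 210 s, if anything falls off the work surface, if the arm or the gripper's body presses on something with over 40 N, if the wrist force passes 120 N, or if a joint passes its speed limit or range.

### The arm

A 6-joint arm with a two-finger parallel gripper is mounted at the origin on a cart in front of the work surface, level with it; the furniture and walls round the work are solid. World frame = base frame: x ahead of the robot, y to its left, z up, the work surface at z = 0. Lengths are in m, angles in degrees, forces in N, time in s.
With the tool pointing down it reaches from about 0.375 to 0.75 m from the base axis. Payload 9 kg.
Tool frame: the origin (TCP) lies where the fingers leave the gripper's body, on its centre line; the fingertips stand 73 mm ahead of it and the grasp point (between the pads) lies 54 mm ahead of it; z points along the fingers, y is the direction in which the jaws open and shut (so a half turn about z gives the same grasp; the last joint's range is limited). The gripper opens to 85 mm and grips with 20 to 120 N. Pads are 22 mm wide; open, the fingers measure 114 mm over their backs; the gripper's body (76 mm by 85 mm) begins 54 mm behind the grasp point. The pads swing forward as they close: fully open they stand 13 mm farther back than shut.
Start: joints at [-78.535, 5.964, 5.575, 89.605, 0, 77.527], TCP at [0.243, -0.548, 0.304] pointing down, gripper open.
Joint ranges: [-171.21, 171.21], [-48.23, 106.86], [-62.78, 66.21], [-105.2, 120.99], [-86.42, 89.51], [-180, 180]. Speed limits (degrees/s): [127.2, 127.2, 147.25, 180, 180, 180].

### API

Orientations are given as [roll, pitch, yaw] about the fixed x, y, z axes, in that order (R = Rz(yaw) Ry(pitch) Rx(roll)).
In Python, from cell import arm gives the robot as it stands.
- The arm moves only by the shell command python3 -m jog 'ROWS'. ROWS is JSON, a list of rows, each a list of 7 numbers: the shift along the tool's x, y, z in mm, then the turn, a rotation vector about the tool's x, y, z in rad, then the opening in per cent of the stroke, from 0 (shut) to 100 (fully open). A call has 1 to 8 rows; each row is the pose to reach, as a shift and turn from the pose commanded when the call began, along the tool's axes at that moment; what a row does not reach only later rows make up. A row lasts 1/10 s, in which the tool goes at most 50 mm and 8.59 degrees, less where a joint would pass 70% of its speed; a pose out of reach is approached as far as the arm can. A call with a gripper value outside its range is refused whole. The fingers move at their own pace and stop on an object; the grip force is fixed at half the most. Time passes only in rows, so rows that repeat a pose let the fingers close. It gives the time, the measured TCP pose, the force and the opening at its end, in the units of the state.
- arm.get_state(): the state, without advancing time (a new reading comes with each control period).
- arm.get_image(name): name is "scene" or "top" or "wrist"; returns the picture (420x560x3 uint8, red, green, blue); there is no depth.
- arm.camera_info(name): a dict with "fx", "fy", "cx", "cy" (pixels), "R" (3x3) and "t" (3): a world point X has camera coordinates R X + t; the wrist camera has in their place "T_tool_cam" (4x4, takes a point from camera to tool coordinates, whose origin is the TCP and whose axes are the flange's). Camera axes: x right, y down, z forward; pixel columns grow to the right and rows downward; lengths in m; the calibration is good to about 2 mm. A picture is of the moment at which its call begins: read the wrist's pose just before it. camera_info takes no time and is no camera call.
- arm.finish_job(): hands the job in, once; it reports no verdict.
The state is a dict: "t": time; "joint_pos": joint angles; "dq": joint speeds; "effort": joint torques, N m; "eef_pos": TCP position; "eef_rot": TCP orientation; "force": force on the tool from outside, world axes, zero at the start; "ft_torque": the same for the moment, N m; "finger_gap": finger opening in m.
Only numpy, scipy, OpenCV 4.12 (cv2) and the standard library are available. Lean on these libraries where they do the work, as an engineer would, in place of code of your own. Each camera call takes 0.05 s, during which the arm holds its last target.

## Working session

There is one attempt and no reset: what is moved stays moved. The work goes in short steps, Python scripts to look and compute and a shell command to move; the robot and the scene stay as the last step left them, time stands still between calls to the robot, and variables do not carry over. Pictures are saved under pics/ and viewed, and the job is handed in when it is done.

```bash
ls; mkdir -p pics; cat > h.py <<'E'
import numpy as np, cv2, json
from cell import arm
from scipy.spatial.transform import Rotation as Rot
def save(name,fn):
    im=arm.get_image(name); cv2.imwrite('pics/'+fn+'.png',im[:,:,::-1]); np.save('pics/'+fn+'.npy',im); return im
def cam(name,state=None):
    c=arm.camera_info(name)
    if name=='wrist':
        T=np.array(c['T_tool_cam']); s=state
        Rw=Rot.from_euler('xyz',s['eef_rot'],degrees=True).as_matrix()
        Rc=Rw@T[:3,:3]; o=Rw@T[:3,3]+np.array(s['eef_pos'])
        R=Rc.T; t=-R@o
    else: R=np.array(c['R']);t=np.array(c['t'])
    return c['fx'],c['fy'],c['cx'],c['cy'],R,t
def ray(c,u,v):
    fx,fy,cx,cy,R,t=c
    d=R.T@np.array([(u-cx)/fx,(v-cy)/fy,1]); return -R.T@t,d
def onz(c,u,v,z):
    o,d=ray(c,u,v); return o+d*(z-o[2])/d[2]
def proj(c,X):
    fx,fy,cx,cy,R,t=c
    p=R@np.array(X)+t; return np.array([fx*p[0]/p[2]+cx,fy*p[1]/p[2]+cy])
def tri(c1,p1,c2,p2):
    o1,d1=ray(c1,*p1);o2,d2=ray(c2,*p2)
    A=np.stack([d1,-d2],1); s=np.linalg.lstsq(A,o2-o1,rcond=None)[0]
    a=o1+d1*s[0];b=o2+d2*s[1]; return (a+b)/2,np.linalg.norm(a-b)
E
python3 - <<'E'
from h import *
s=arm.get_state(); print(s)
for n in ['scene','top','wrist']:
    save(n,n+'0'); c=cam(n,s); print(n,c[:4],-c[4].T@c[5],c[4])
E
```

```text
pics
{'t': 0.0, 'joint_pos': array([-7.85326783e+01,  5.99908374e+00,  5.52805744e+00,  8.96062568e+01,
       -7.54121819e-04,  7.75266860e+01]), 'dq': array([-0.05666457,  0.00486657, -0.06409473, -0.01544574,  0.05757012,
       -0.04457608]), 'effort': array([-5.43098213e-04, -5.56927907e+01,  5.03653550e+01,  1.68985629e-02,
       -8.44144756e-05, -2.21519247e-05]), 'eef_pos': array([ 0.24343009, -0.54813328,  0.30312711]), 'eef_rot': array([-1.79924378e+02, -1.59556590e-02,  2.39406257e+01]), 'force': array([-0.04415163,  0.28469381, -0.06135878]), 'ft_torque': array([ 0.00339012, -0.0395928 ,  0.023897  ]), 'finger_gap': 0.08562602720917051}
scene (427.79762645639704, 427.79762645639704, 274.4944691304114, 210.05365692969605) [-0.0038888   0.66860538  1.19799209] [[-0.79467085 -0.60690572 -0.01279436]
 [-0.45137568  0.60485332 -0.65605827]
 [ 0.40590422 -0.51557532 -0.75460178]]
top (454.5769140055544, 454.5769140055544, 273.19487498994704, 210.62157696377756) [ 0.30261843 -0.01147695  1.38434278] [[ 0.02194964 -0.99971309  0.00958917]
 [-0.98434228 -0.02328808 -0.17472246]
 [ 0.17489565 -0.00560393 -0.98457103]]
wrist (313.0836188491508, 313.0836188491508, 274.7126441374338, 212.0104334879262) [ 0.31751863 -0.51640488  0.37259455] [[ 0.4061532  -0.9138026  -0.00209268]
 [-0.86686974 -0.38601567  0.31548179]
 [-0.28909589 -0.12631986 -0.94892932]]
```

View pics/scene0.png

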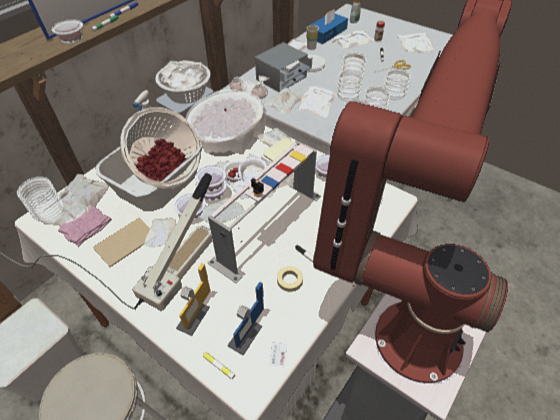

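View pics/top0.png

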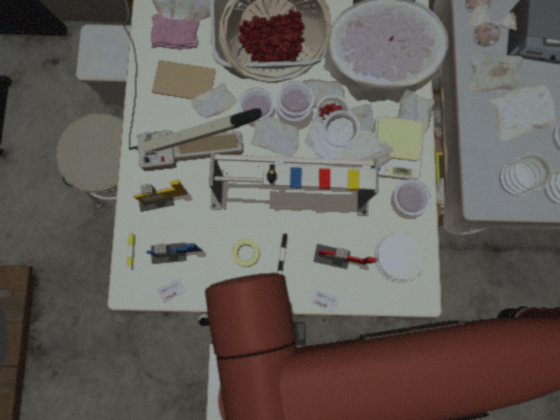

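View pics/wrist0.png

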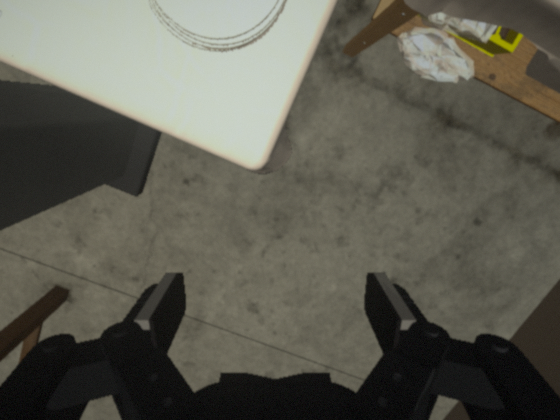

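```bash
python3 - <<'E'
from h import *
im=cv2.imread('pics/top0.png')
cv2.imwrite('pics/z1.png',cv2.resize(im[145:225,200:400],None,fx=4,fy=4,interpolation=cv2.INTER_CUBIC))
cv2.imwrite('pics/z2.png',cv2.resize(im[170:280,120:220],None,fx=5,fy=5,interpolation=cv2.INTER_CUBIC))
cv2.imwrite('pics/z3.png',cv2.resize(im[230:280,300:400],None,fx=6,fy=6,interpolation=cv2.INTER_CUBIC))
E
```

```text
(no output)
```

View pics/z1.png

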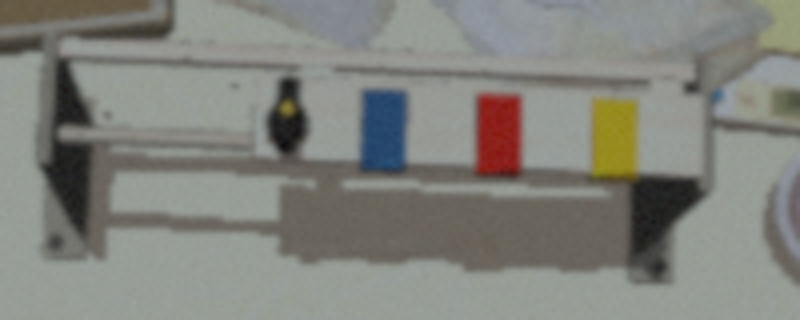

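View pics/z2.png

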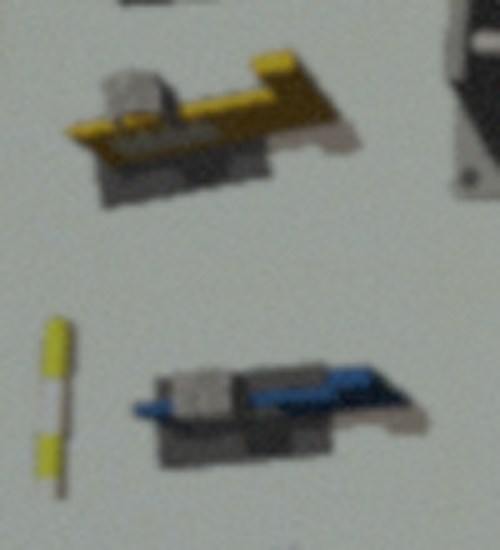

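View pics/z3.png

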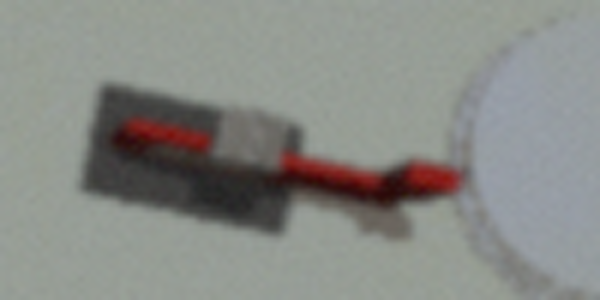

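```bash
cat > meas.py <<'E'
from h import *
HSV={'red':[((0,120,70),(8,255,255)),((172,120,70),(180,255,255))],'blue':[((100,110,50),(118,255,255))],'yellow':[((20,150,90),(32,255,255))]}
def comps(im,col,amin=25):
    hsv=cv2.cvtColor(im,cv2.COLOR_RGB2HSV); m=0
    for a,b in HSV[col]: m=m|cv2.inRange(hsv,a,b)
    n,l,st,ce=cv2.connectedComponentsWithStats(m)
    return [(st[i],ce[i],l==i) for i in range(1,n) if st[i][4]>=amin]
E
python3 - <<'E'
from meas import *
for n in ['top','scene']:
    im=np.load(f'pics/{n}0.npy')
    for col in HSV:
        for st,ce,_ in comps(im,col): print(n,col,st,ce.round(1), onz(cam(n),*ce,0.24).round(4))
E
```

```text
top red [284  30  14  10  66] [290.2  34.7] [ 0.9976 -0.0539  0.24  ]
top red [273  35   6   9  34] [275.3  38.6] [ 0.9849 -0.0132  0.24  ]
top red [279  45   8   7  28] [282.6  48.2] [ 0.9569 -0.0338  0.24  ]
top red [320 104  21  12 107] [328.9 108.5] [ 0.7859 -0.1603  0.24  ]
top red [319 169  11  20 202] [324.4 178.7] [ 0.5932 -0.1488  0.24  ]
top red [321 250  14   6  47] [327.8 252. ] [ 0.4032 -0.1579  0.24  ]
top red [347 255  17   7  47] [354.6 258.4] [ 0.3888 -0.2253  0.24  ]
top red [367 257   9   5  33] [371.2 259.4] [ 0.3873 -0.267   0.24  ]
top red [ 210  277   77   78 4742] [247.7 315.6] [0.2428 0.0389 0.24  ]
top red [  221   324   339    96 23879] [398.5 377.1] [ 0.1061 -0.3285  0.24  ]
top red [220 393   6  27  56] [222.1 407.2] [0.0294 0.0927 0.24  ]
top blue [291 168  10  19 187] [295.5 177.1] [ 0.5954 -0.0738  0.24  ]
top blue [170 244  25   7  87] [183.2 247.6] [0.4062 0.2062 0.24  ]
top yellow [436 153   7  26  67] [437.7 163.1] [ 0.6422 -0.4451  0.24  ]
top yellow [348 170  11  20 185] [353.4 179.7] [ 0.5922 -0.224   0.24  ]
top yellow [171 181   8   4  26] [17
[... 938 characters left out ...]
7  39 124] [39.9 20.4] [ 2.1812 -0.277   0.24  ]
scene blue [ 82   0  51  23 110] [105.8  11. ] [ 2.     -0.5338  0.24  ]
scene blue [129   3   9   6  30] [133.    5.1] [ 1.9405 -0.6596  0.24  ]
scene blue [311  14  36  29 520] [329.9  27.4] [ 0.9936 -1.0464  0.24  ]
scene blue [133 103   8   7  28] [136.9 105.8] [ 1.2477 -0.0904  0.24  ]
scene blue [262 176  17  13  96] [270.2 181.5] [ 0.5945 -0.0724  0.24  ]
scene blue [250 283  13  45 249] [256.7 304.5] [0.3578 0.2883 0.24  ]
scene blue [234 317  14  30 119] [239.1 332.1] [0.3452 0.3705 0.24  ]
scene yellow [291 152  16  11  85] [298.4 156.3] [ 0.5915 -0.2219  0.24  ]
scene yellow [195 278   9  16  25] [199.2 285.8] [0.5099 0.336  0.24  ]
```

```bash
cat >> h.py <<'E'
def go(p,yaw,tool_down=True):
    s=arm.get_state(); Rw=Rot.from_euler('xyz',s['eef_rot'],degrees=True)
    Rt=Rot.from_euler('xyz',[180,0,yaw],degrees=True)
    d=Rw.inv().apply(np.array(p)-s['eef_pos'])*1000
    rv=(Rw.inv()*Rt).as_rotvec()
    print('shift mm',d.round(1),'rotvec',rv.round(3),'from',s['eef_pos'].round(4),s['eef_rot'].round(2),'j6',s['joint_pos'][5].round(1),'j1',s['joint_pos'][0].round(1),'gap',round(s['finger_gap']*1000,1),'t',round(s['t'],2))
E
python3 - <<'E'
from h import *
c=cam('top')
print(onz(c,271.8,174.5,.29),onz(c,263.75,172,.236))
go([0.36,-0.30,0.42],90)
E
```

```text
[ 0.58789131 -0.01225007  0.29      ] [0.60816128 0.00882303 0.236     ]
shift mm [ 207.3 -179.7 -116.5] rotvec [-1.000e-03 -1.000e-03 -1.153e+00] from [ 0.2434 -0.5482  0.3033] [-1.7995e+02 -1.0000e-02  2.3940e+01] j6 77.5 j1 -78.5 gap 85.3 t 0.15
```

```bash
python3 -m jog '[[20,-18,-30,0,0,-0.14,100],[50,-44,-60,0,0,-0.29,100],[80,-70,-80,0,0,-0.43,100],[110,-95,-95,0,0,-0.58,100],[140,-120,-105,0,0,-0.72,100],[165,-145,-112,0,0,-0.86,100],[190,-165,-116,0,0,-1.01,100],[207,-180,-116,0,0,-1.15,100]]'
python3 - <<'E'
from h import *
go([0.59,-0.012,0.42],180)
E
```

```text
t: 0.95
eef_pos: [0.3603, -0.2982, 0.4207]
eef_rot: [180.0, 0.1, 90.2]
force: [-0.1, 0.2, 0.2]
finger_gap: 0.0854
shift mm [285.2 230.9   0.6] rotvec [-0.000e+00  1.000e-03 -1.567e+00] from [ 0.3603 -0.2982  0.4207] [1.7995e+02 5.0000e-02 9.0240e+01] j6 34.1 j1 -55.7 gap 85.4 t 0.95
```

```bash
python3 -m jog '[[35,28,0,0,0,-0.14,100],[70,57,0,0,0,-0.29,100],[105,85,0,0,0,-0.43,100],[141,114,0,0,0,-0.58,100],[176,142,0,0,0,-0.72,100],[212,171,0,0,0,-0.87,100],[247,200,0,0,0,-1.01,100],[285,231,0,0,0,-1.16,100]]' && python3 -m jog '[[0,0,0,0,0,-0.14,100],[0,0,0,0,0,-0.28,100],[0,0,0,0,0,-0.407,100],[0,0,0,0,0,-0.407,100]]'
python3 - <<'E'
from h import *
go([0.59,-0.012,0.42],180)
save('wrist','w1'); save('scene','s1')
E
```

```text
t: 1.75
eef_pos: [0.5923, -0.0139, 0.4198]
eef_rot: [-180.0, 0.0, 156.6]
force: [-0.2, -1.3, 1.7]
finger_gap: 0.0857
t: 2.15
eef_pos: [0.5915, -0.0154, 0.4195]
eef_rot: [180.0, -0.0, 179.7]
force: [-0.4, 0.2, 0.3]
finger_gap: 0.0855
shift mm [ 1.5  3.4 -0.5] rotvec [ 0.    -0.001 -0.005] from [ 0.5915 -0.0154  0.4195] [ 1.8000e+02 -4.0000e-02  1.7973e+02] j6 -13.9 j1 -14.1 gap 85.5 t 2.15
```

View pics/w1.png

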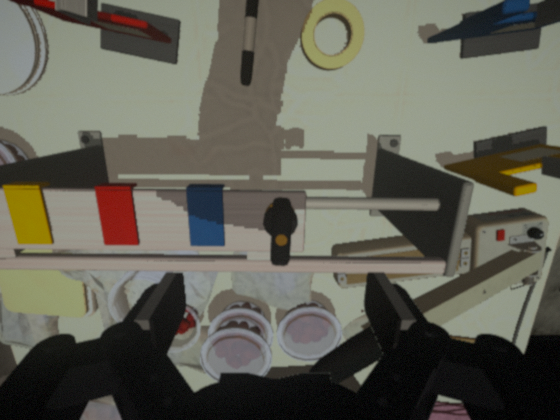

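```bash
python3 - <<'E'
from meas import *
s=arm.get_state(); c=cam('wrist',s)
im=np.load('pics/w1.npy'); b=im[:,:,::-1]
cv2.imwrite('pics/z4.png',cv2.resize(b[170:290,180:380],None,fx=4,fy=4,interpolation=cv2.INTER_CUBIC))
for col in HSV:
    for st,ce,_ in comps(im,col,300): print(col,st,ce.round(1),onz(c,*ce,.24).round(4))
print(-c[4].T@c[5])
for p in [[.595,-.012,.29],[.617,-.012,.29],[.573,-.012,.29]]: print(proj(c,p))
E
```

```text
red [ 98  12  50  17 364] [124.2  19.9] [ 0.4509 -0.1199  0.24  ]
red [  94  186   45   59 2085] [116.8 214.7] [ 0.5939 -0.1494  0.24  ]
blue [502   0  28  14 329] [514.8   6. ] [0.4452 0.1502 0.24  ]
blue [ 188  187   36   58 1907] [205.6 215.7] [ 0.5956 -0.0748  0.24  ]
yellow [   2  185   51   59 2098] [ 27.7 213.7] [ 0.5922 -0.224   0.24  ]
[ 0.50982586 -0.01595235  0.48916472]
[281.42514254 237.74057691]
[281.53066419 266.25776237]
[281.31258943 207.32314243]
```

View pics/z4.png

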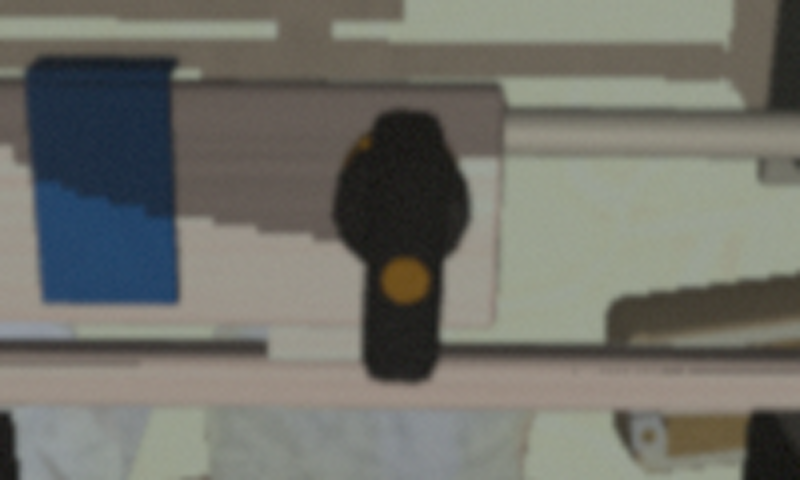

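```bash
python3 -m jog '[[0,0,0,0,0,-0.145,100],[0,0,0,0,0,-0.29,100],[0,0,0,0,0,-0.435,100],[0,0,0,0,0,-0.58,100],[0,0,0,0,0,-0.725,100],[0,0,0,0,0,-0.87,100],[0,0,0,0,0,-1.015,100],[-5,3,0,0,0,-1.16,100]]' && python3 -m jog '[[0,0,0,0,0,-0.145,100],[0,0,0,0,0,-0.29,100],[0,0,0,0,0,-0.435,100],[0,0,0,0,0,-0.58,100],[0,0,0,0,0,-0.725,100],[0,0,0,0,0,-0.87,100],[0,0,0,0,0,-1.015,100],[0,0,0,0,0,-1.16,100]]'
python3 - <<'E'
from h import *
go([0.597,-0.012,0.40],338)
E
```

```text
t: 3.05
eef_pos: [0.5962, -0.013, 0.4202]
eef_rot: [-180.0, -0.0, -113.8]
force: [0.3, 0.9, -1.1]
finger_gap: 0.0855
t: 3.85
eef_pos: [0.5964, -0.0128, 0.4199]
eef_rot: [180.0, -0.0, -47.3]
force: [0.6, -0.2, -0.5]
finger_gap: 0.0849
shift mm [-0.2 -1.  19.9] rotvec [ 0.    -0.    -0.442] from [ 0.5964 -0.0128  0.4199] [180.    -0.   -47.35] j6 -146.4 j1 -13.8 gap 84.9 t 3.85
```

```bash
python3 -m jog '[[0,-1,10,0,0,-0.145,100],[0,-1,20,0,0,-0.29,100],[0,-1,30,0,0,-0.442,100],[0,-1,55,0,0,-0.442,100],[0,-1,80,0,0,-0.442,100],[0,-1,93,0,0,-0.442,100],[0,-1,93,0,0,-0.442,100]]'
python3 - <<'E'
from h import *
go([0.597,-0.012,0.327],338)
save('scene','s2');save('wrist','w2')
b=cv2.imread('pics/s2.png'); cv2.imwrite('pics/z5.png',cv2.resize(b[130:260,180:340],None,fx=4,fy=4))
E
```

```text
t: 4.55
eef_pos: [0.5965, -0.0119, 0.325]
eef_rot: [180.0, 0.2, -22.3]
force: [-0.6, -0.0, 0.0]
finger_gap: 0.0852
shift mm [ 0.5 -0.1 -2. ] rotvec [ 0.001  0.003 -0.004] from [ 0.5965 -0.0119  0.325 ] [179.97   0.18 -22.26] j6 -171.4 j1 -13.7 gap 85.2 t 4.55
```

View pics/z5.png

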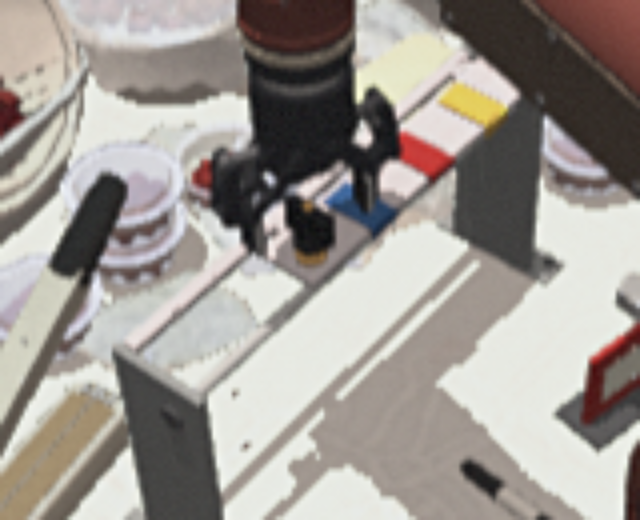

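View pics/w2.png

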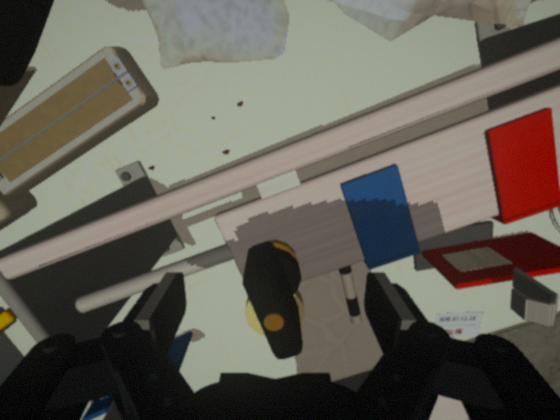

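The wing sits between the pads (dot at 273,322). Closing.

```bash
python3 -m jog '[[0,0,-1,0,0,0,10],[0,0,-1,0,0,0,10],[0,0,-2,0,0,0,10],[0,0,-2,0,0,0,10],[0,0,-2,0,0,0,10],[0,0,-2,0,0,0,10],[0,0,-2,0,0,0,10],[0,0,-2,0,0,0,10]]'
python3 - <<'E'
from h import *
save('wrist','w3'); print(arm.get_state()['ft_torque'])
E
```

```text
t: 5.45
eef_pos: [0.5977, -0.0118, 0.332]
eef_rot: [-179.9, -0.2, -22.1]
force: [-3.1, 2.1, 15.7]
finger_gap: 0.0133
[0.49654665 0.45841636 0.01253011]
```

View pics/w3.png

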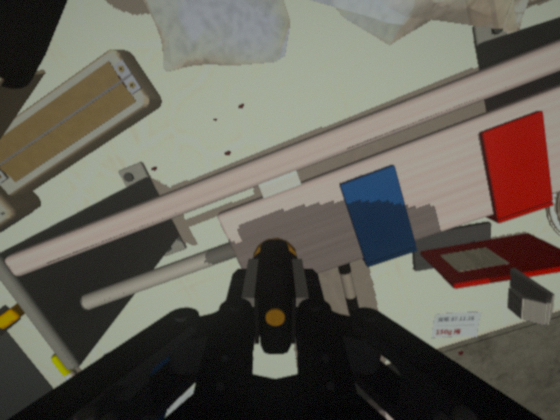

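```bash
python3 -m jog '[[0,0,-3,0,0,0,10],[0,0,-5,0,0,0.14,10],[0,0,-5.5,0,0,0.28,10],[0,0,-6,0,0,0.42,10],[0,0,-6.5,0,0,0.56,10],[0,0,-7,0,0,0.70,10],[0,0,-7.5,0,0,0.84,10],[0,0,-8,0,0,0.98,10]]'
python3 - <<'E'
from h import *
s=arm.get_state(); print(s['ft_torque'],s['joint_pos'][5])
save('wrist','w4')
E
```

```text
t: 6.3
eef_pos: [0.597, -0.0124, 0.3359]
eef_rot: [179.9, -0.0, -78.6]
force: [-1.3, -2.4, -3.7]
finger_gap: 0.0133
[-0.72015172 -0.15917839  0.03709612] -115.05742619355878
```

View pics/w4.png

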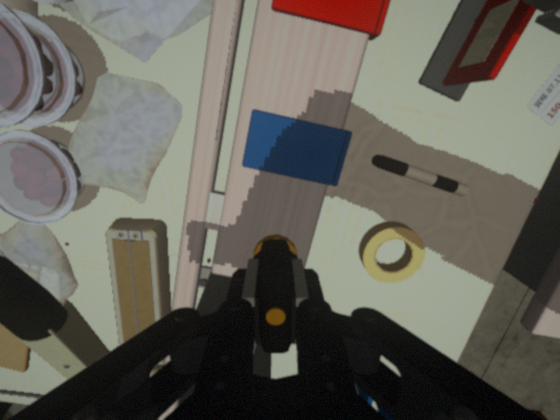

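```bash
python3 -m jog '[[0,0,-0.5,0,0,0.14,10],[0,0,-1,0,0,0.28,10],[0,0,-1.5,0,0,0.42,10],[0,0,-2,0,0,0.56,10],[0,0,-2.5,0,0,0.70,10],[0,0,-3,0,0,0.84,10],[0,0,-3.5,0,0,0.98,10],[0,0,-4,0,0,1.12,10]]' && python3 -m jog '[[0,0,-0.5,0,0,0.14,10],[0,0,-1,0,0,0.28,10],[0,0,-1.5,0,0,0.42,10],[0,0,-2,0,0,0.56,10],[0,0,-2.5,0,0,0.70,10],[0,0,-3,0,0,0.84,10],[0,0,-3.5,0,0,0.98,10],[0,0,-4,0,0,1.12,10]]' && python3 -m jog '[[0,0,-0.5,0,0,0.14,10],[0,0,-1,0,0,0.28,10],[0,0,-1.5,0,0,0.42,10],[0,0,-2,0,0,0.56,10],[0,0,-2.5,0,0,0.70,10],[0,0,-3,0,0,0.84,10],[0,0,-3.5,0,0,0.98,10],[0,0,-4,0,0,1.12,10]]'
python3 - <<'E'
from h import *
s=arm.get_state(); print(s['ft_torque'],s['joint_pos'][5])
save('wrist','w5')
E
```

```text
t: 7.15
eef_pos: [0.596, -0.012, 0.3399]
eef_rot: [179.9, -0.2, -142.6]
force: [-6.7, -1.4, -2.8]
finger_gap: 0.013
t: 7.95
eef_pos: [0.5958, -0.0109, 0.3439]
eef_rot: [-180.0, -0.3, 153.3]
force: [-7.7, 5.2, -1.8]
finger_gap: 0.0133
t: 8.75
eef_pos: [0.5966, -0.0103, 0.348]
eef_rot: [-179.9, -0.2, 89.1]
force: [-0.8, 7.9, -3.3]
finger_gap: 0.013
[1.82762013 0.22587833 0.05470565] 77.28038259816802
```

View pics/w5.png

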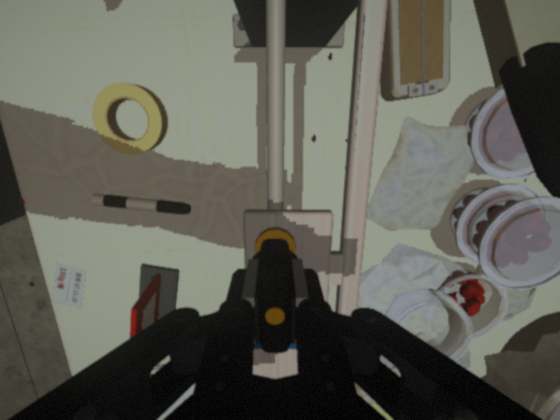

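```bash
python3 -m jog '[[0,0,-0.5,0,0,0.1,10],[0,0,-0.8,0,0,0.2,10],[0,0,-1,0,0,0.23,10],[0,0,-1,0,0,0.23,10],[0,0,-1,0,0,0.23,10]]'
python3 - <<'E'
from h import *
s=arm.get_state(); print(s['ft_torque'],s['joint_pos'][5],s['force'])
E
```

```text
t: 9.3
eef_pos: [0.5969, -0.0104, 0.3488]
eef_rot: [-179.8, -0.2, 76.3]
force: [-0.6, 8.0, -4.7]
finger_gap: 0.013
[ 1.79695111 -0.12476885 -0.05199116] 90.14034699611025 [-0.60020415  8.04862943 -4.70222117]
```

```bash
python3 -m jog '[[0,0,0,0,0,0,60],[0,0,0,0,0,0,100],[0,0,0,0,0,0,100],[0,0,-20,0,0,0,100],[0,0,-60,0,0,0,100],[0,0,-90,0,0,0,100],[0,0,-90,0,0,0,100]]'
python3 - <<'E'
from h import *
save('top','t3');save('wrist','w6')
c=cam('top'); print('blue/yellow tab', [onz(c,*p,.16).round(4) for p in [(174.6,182.6),(190,245.5),(371.5,259.5)]], 'far', [onz(c,*p,.095).round(4) for p in [(137,196),(150,252),(321.5,252)]])
E
```

```text
t: 10.0
eef_pos: [0.5977, -0.0123, 0.445]
eef_rot: [179.6, 0.0, 76.0]
force: [0.1, -0.2, 0.5]
finger_gap: 0.0856
blue/yellow tab [array([0.5922, 0.2553, 0.16  ]), array([0.4194, 0.2035, 0.16  ]), array([ 0.3929, -0.2857,  0.16  ])] far [array([0.5652, 0.3755, 0.095 ]), array([0.4046, 0.3268, 0.095 ]), array([ 0.4157, -0.1585,  0.095 ])]
```

View pics/t3.png

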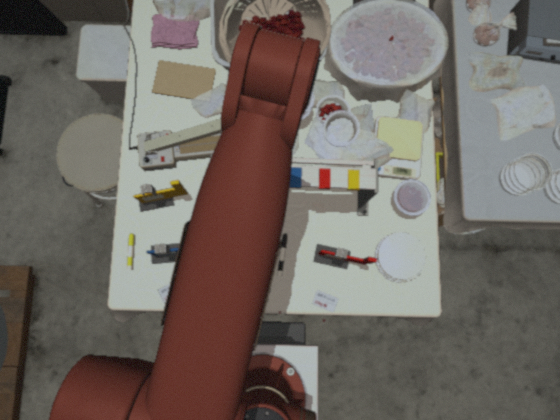

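View pics/w6.png

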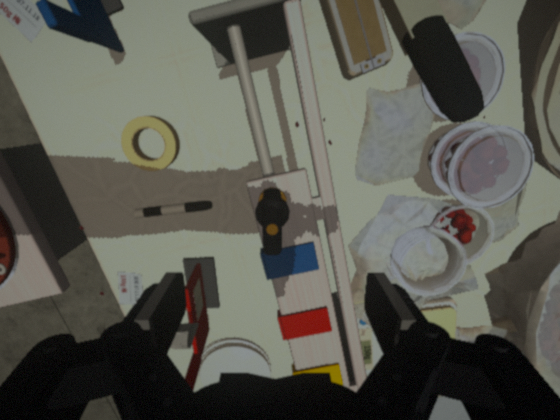

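```bash
python3 -m jog '[[10,0,0,0,0,-0.145,100],[20,0,0,0,0,-0.29,100],[40,0,0,0,0,-0.435,100],[60,0,0,0,0,-0.58,100],[80,0,0,0,0,-0.725,100],[100,5,0,0,0,-0.87,100],[120,10,0,0,0,-1.015,100],[140,20,0,0,0,-1.16,100]]' 
python3 - <<'E'
from h import *
go([.592,.245,.34],210)
E
```

```text
t: 10.9
eef_pos: [0.6504, 0.1199, 0.4388]
eef_rot: [-179.9, -0.1, 142.9]
force: [0.8, -0.1, -0.0]
finger_gap: 0.0854
shift mm [122.   64.5  98.9] rotvec [-0.    -0.002 -1.172] from [0.6504 0.1199 0.4388] [-1.7994e+02 -7.0000e-02  1.4285e+02] j6 36.3 j1 -0.9 gap 85.4 t 10.9
```

```bash
python3 -m jog '[[15,8,0,0,0,-0.145,100],[30,16,10,0,0,-0.29,100],[45,24,20,0,0,-0.435,100],[60,32,30,0,0,-0.58,100],[75,40,45,0,0,-0.725,100],[91,48,60,0,0,-0.87,100],[106,56,80,0,0,-1.015,100],[122,64,95,0,0,-1.16,100]]' && python3 -m jog '[[0,0,0,0,0,-0.145,100],[0,0,0,0,0,-0.29,100],[0,0,0,0,0,-0.435,100],[0,0,0,0,0,-0.58,100],[0,0,0,0,0,-0.725,100],[0,0,0,0,0,-0.87,100],[0,0,0,0,0,-1.015,100],[0,0,0,0,0,-1.16,100]]'
python3 - <<'E'
from h import *
go([.592,.255,.33],282)
save('wrist','w7')
E
```

```text
t: 11.7
eef_pos: [0.5918, 0.2445, 0.3419]
eef_rot: [180.0, -0.2, -150.7]
force: [-0.1, 0.6, 0.6]
finger_gap: 0.0856
t: 12.5
eef_pos: [0.5923, 0.2439, 0.3432]
eef_rot: [179.9, -0.0, -84.2]
force: [-0.2, 0.7, 0.1]
finger_gap: 0.0855
shift mm [-11.1  -0.9  13.2] rotvec [ 0.002 -0.    -0.109] from [0.5923 0.2439 0.3432] [ 1.7987e+02 -2.0000e-02 -8.4240e+01] j6 -85.0 j1 10.7 gap 85.5 t 12.5
```

View pics/w7.png

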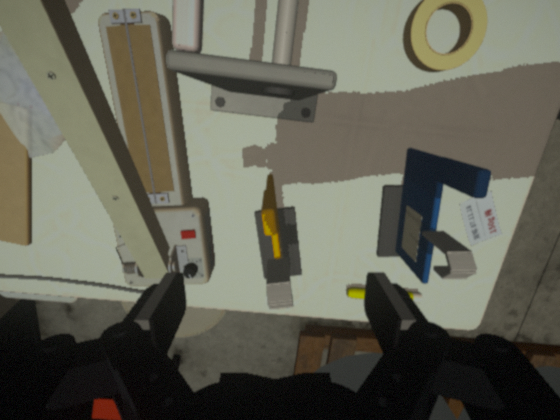

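```bash
python3 - <<'E'
from h import *
b=cv2.imread('pics/w7.png')
cv2.imwrite('pics/z6.png',cv2.resize(b[160:320,200:360],None,fx=4,fy=4,interpolation=cv2.INTER_CUBIC))
E
```

```text
(no output)
```

View pics/z6.png

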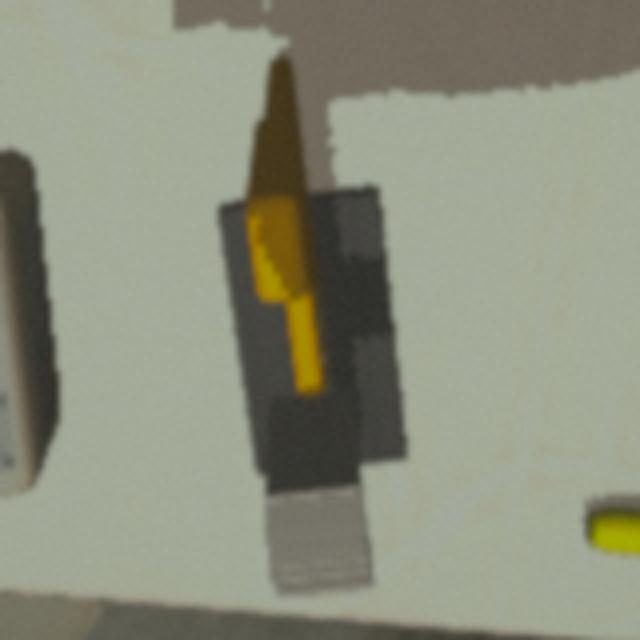

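```bash
python3 - <<'E'
from h import *
s=arm.get_state(); c=cam('wrist',s)
q=lambda x,y:(x/4+200-.4,y/4+160-.4)
tab=onz(c,*q(279,249),.16); print('tab',tab)
a=[onz(c,*q(*p),.01) for p in [(220,207),(260,465),(380,187),(407,458)]]
print(np.array(a).round(4))
for i,j in [(0,1),(2,3)]:
    d=a[j]-a[i]; print(np.degrees(np.arctan2(d[1],d[0])),np.linalg.norm(d))
e=[onz(c,*q(*p),.16) for p in [(247,200),(258,302),(302,197),(310,295)]]
for i,j in [(0,1),(2,3)]:
    d=e[j]-e[i]; print(np.degrees(np.arctan2(d[1],d[0])),np.linalg.norm(d))
h=onz(c,*q(320,490),.15);d=h-tab;print('hook',h,np.degrees(np.arctan2(d[1],d[0])))
E
```

```text
tab [0.59490722 0.25519853 0.16      ]
[[0.6127 0.2977 0.01  ]
 [0.5894 0.3946 0.01  ]
 [0.5598 0.2847 0.01  ]
 [0.5366 0.3859 0.01  ]]
103.52059968118493 0.09969938489340978
102.86797209613584 0.10383892792593773
101.38245948298396 0.02349229653225867
100.76042840490732 0.02249112338765282
hook [0.57852062 0.31888224 0.15      ] 104.4298825798636
```

```bash
python3 - <<'E'
from h import *
go([.595,.255,.193],283.3)
E
```

```text
shift mm [-10.7  -4.3 150.2] rotvec [ 0.002 -0.    -0.123] from [0.5922 0.2439 0.3432] [ 1.7987e+02 -2.0000e-02 -8.3730e+01] j6 -85.6 j1 10.7 gap 85.4 t 12.55
```

```bash
python3 -m jog '[[-10,-4,15,0,0,-0.06,100],[-11,-4,40,0,0,-0.12,100],[-11,-4,70,0,0,-0.12,100],[-11,-4,100,0,0,-0.12,100],[-11,-4,125,0,0,-0.12,100],[-11,-4,140,0,0,-0.12,100],[-11,-4,150,0,0,-0.12,100],[-11,-4,150,0,0,-0.12,100]]'
python3 - <<'E'
from h import *
go([.595,.255,.193],283.3)
save('wrist','w8')
E
```

```text
t: 13.35
eef_pos: [0.5951, 0.2552, 0.1935]
eef_rot: [179.9, -0.0, -77.8]
force: [-0.0, -0.1, 0.4]
finger_gap: 0.0857
shift mm [0.2 0.1 0.5] rotvec [ 0.002 -0.    -0.019] from [0.5951 0.2552 0.1935] [ 1.7989e+02 -1.0000e-02 -7.7770e+01] j6 -90.6 j1 11.7 gap 85.7 t 13.35
```

View pics/w8.png

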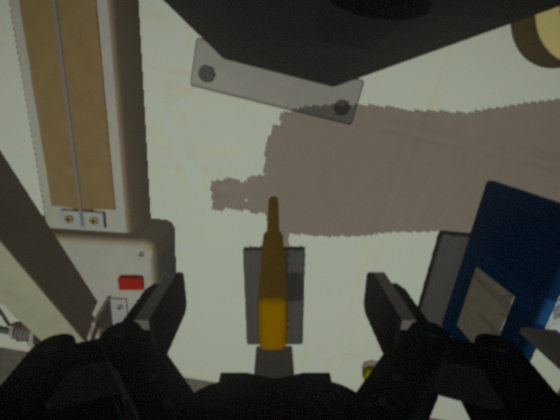

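```bash
python3 -m jog '[[0,0,0,0,0,-0.015,5],[0,0,0,0,0,-0.015,5],[0,0,0,0,0,-0.015,5],[0,0,0,0,0,-0.015,5],[0,0,0,0,0,-0.015,5],[0,0,0,0,0,-0.015,5],[0,0,0,0,0,-0.015,5]]'
python3 -m jog '[[0,0,-10,0,0,0,5],[0,0,-40,0,0,0,5],[0,0,-80,0,0,0,5],[0,0,-120,0,0,0,5],[0,0,-150,0,0,0,5],[0,0,-150,0,0,0,5]]'
python3 - <<'E'
from h import *
go([.595,.255,.34],280)
save('wrist','w9');save('scene','s9')
E
```

```text
t: 14.1
eef_pos: [0.5958, 0.2554, 0.1952]
eef_rot: [-180.0, -0.0, -76.9]
force: [0.2, -0.6, 2.1]
finger_gap: 0.011
t: 14.7
eef_pos: [0.5965, 0.2557, 0.3507]
eef_rot: [-179.6, -0.0, -76.9]
force: [-0.0, 0.2, -2.3]
finger_gap: 0.0114
shift mm [ 0.3  1.7 10.7] rotvec [-0.007 -0.     0.055] from [0.5965 0.2557 0.3507] [-1.7958e+02 -2.0000e-02 -7.6850e+01] j6 -91.5 j1 11.7 gap 11.4 t 14.7
```

View pics/w9.png

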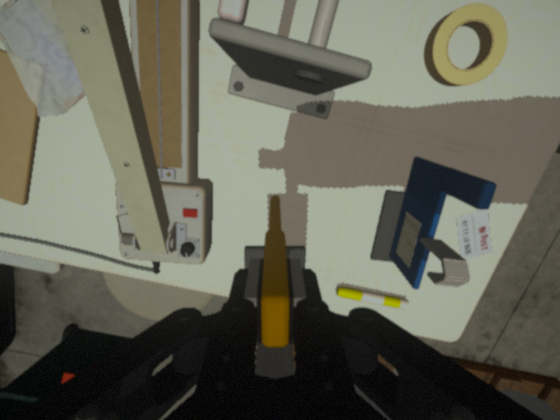

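View pics/s9.png

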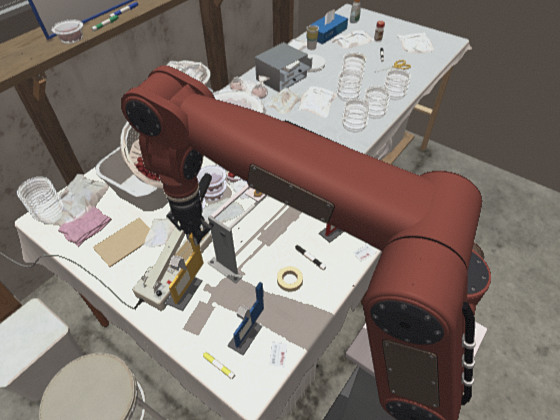

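```bash
python3 - <<'E'
from h import *
go([.44,.13,.40],178.7)
E
```

```text
shift mm [ 86.8 180.2 -55. ] rotvec [-1.000e-03  0.000e+00  1.823e+00] from [0.5958 0.2555 0.3451] [-1.7996e+02 -1.0000e-02 -7.6850e+01] j6 -91.5 j1 11.7 gap 11.2 t 14.8
```

```bash
python3 -m jog '[[0,30,-20,0,0,0.05,5],[5,70,-40,0,0,0.15,5],[15,110,-55,0,0,0.28,5],[30,145,-55,0,0,0.42,5],[50,175,-55,0,0,0.56,5],[70,190,-55,0,0,0.70,5],[90,205,-55,0,0,0.84,5],[107,208,-55,0,0,0.98,5]]' && python3 - <<'E'
from h import *
go([.405,.075,.39],178.7)
E
```

```text
t: 15.6
eef_pos: [0.4159, 0.1031, 0.3983]
eef_rot: [179.9, -0.1, -133.3]
force: [0.5, 1.1, -2.2]
finger_gap: 0.0111
shift mm [ 27.9 -11.4   8.3] rotvec [ 0.001 -0.003  0.837] from [0.4159 0.1031 0.3983] [ 1.7989e+02 -1.1000e-01 -1.3334e+02] j6 -50.3 j1 -3.7 gap 11.1 t 15.6
```

```bash
python3 -m jog '[[5,-2,0,0,0,0.14,5],[10,-4,0,0,0,0.28,5],[15,-6,0,0,0,0.42,5],[20,-9,0,0,0,0.56,5],[28,-11,0,0,0,0.70,5],[28,-11,0,0,0,0.82,5],[28,-11,4,0,0,0.837,5],[28,-11,8,0,0,0.837,5]]' && python3 - <<'E'
from h import *
go([.4064,.0744,.285],178.7)
save('wrist','w10');save('scene','s10')
E
```

```text
t: 16.4
eef_pos: [0.4061, 0.0761, 0.3903]
eef_rot: [180.0, -0.1, 179.2]
force: [-0.2, 0.5, -2.1]
finger_gap: 0.0113
shift mm [ -0.6  -1.7 105.3] rotvec [ 0.    -0.002  0.009] from [0.4061 0.0761 0.3903] [ 1.7999e+02 -1.2000e-01  1.7919e+02] j6 -6.9 j1 -7.7 gap 11.3 t 16.4
```

View pics/w10.png

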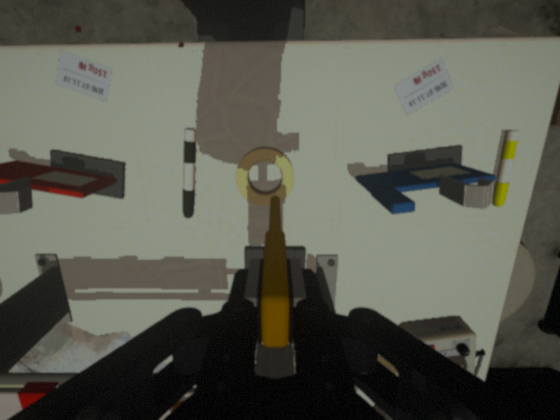

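View pics/s10.png

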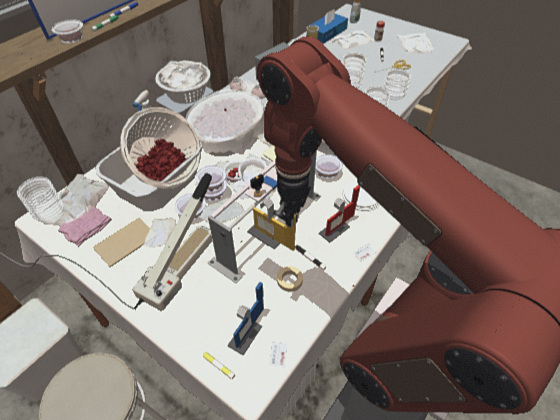

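```bash
python3 -m jog '[[0,-2,20,0,0,0.009,5],[0,-2,45,0,0,0.009,5],[0,-2,70,0,0,0.009,5],[0,-2,95,0,0,0.009,5],[0,-2,105,0,0,0.009,5],[0,-2,105,0,0,0.009,5]]' && python3 - <<'E'
from h import *
go([.5164,.0719,.285],178.7)
save('wrist','w11');save('scene','s11')
b=cv2.imread('pics/s11.png'); cv2.imwrite('pics/z7.png',cv2.resize(b[150:290,180:360],None,fx=4,fy=4))
E
```

```text
t: 17.1
eef_pos: [0.4057, 0.0742, 0.2856]
eef_rot: [180.0, -0.1, 178.6]
force: [-0.2, -0.4, -2.2]
finger_gap: 0.0112
shift mm [-110.7    0.5    0.4] rotvec [ 0.    -0.002 -0.002] from [0.4057 0.0742 0.2856] [ 1.7999e+02 -1.4000e-01  1.7860e+02] j6 -6.5 j1 -8.0 gap 11.2 t 17.1
```

View pics/z7.png

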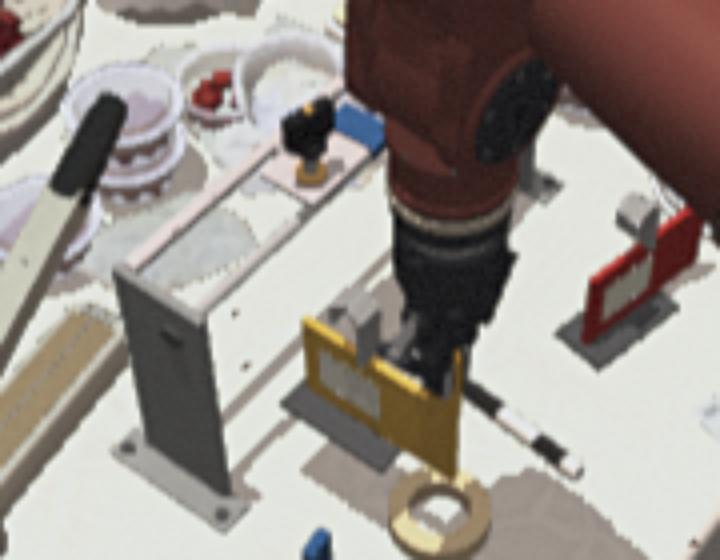

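```bash
python3 -m jog '[[-20,0,0,0,0,0,5],[-45,0,0,0,0,0,5],[-70,0,0,0,0,0,5],[-90,0,0,0,0,0,5],[-105,0,0,0,0,0,5],[-111,0,0,0,0,0,5],[-111,0,0,0,0,0,5]]' && python3 - <<'E'
from h import *
go([.5164,.0719,.251],178.7)
save('wrist','w12');save('scene','s12')
b=cv2.imread('pics/s12.png'); cv2.imwrite('pics/z8.png',cv2.resize(b[140:270,180:330],None,fx=5,fy=5,interpolation=cv2.INTER_CUBIC)[:600,:800])
E
```

```text
t: 17.9
eef_pos: [0.5176, 0.0711, 0.2878]
eef_rot: [-180.0, -0.0, 178.5]
force: [0.5, -0.8, -2.5]
finger_gap: 0.0112
shift mm [ 1.2  0.8 36.8] rotvec [-0.    -0.    -0.003] from [0.5176 0.0711 0.2878] [-1.7999e+02 -1.0000e-02  1.7854e+02] j6 -5.1 j1 -6.5 gap 11.2 t 17.9
```

View pics/z8.png

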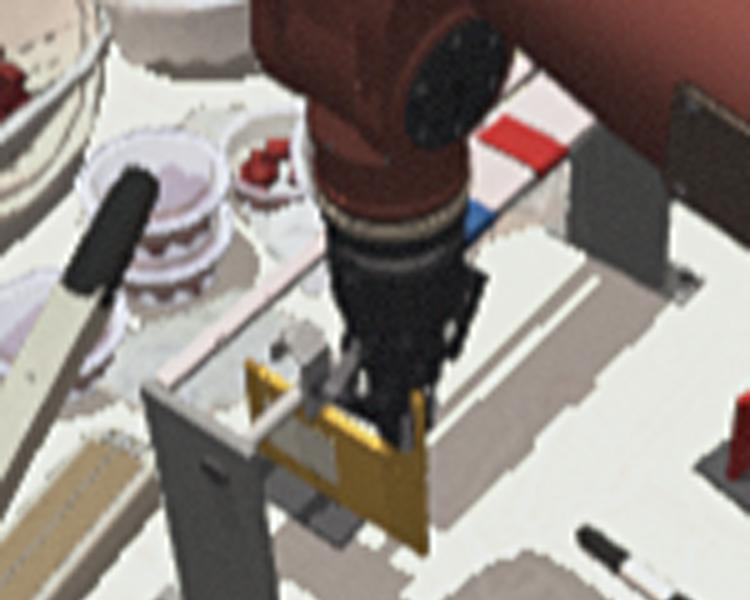

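View pics/w12.png

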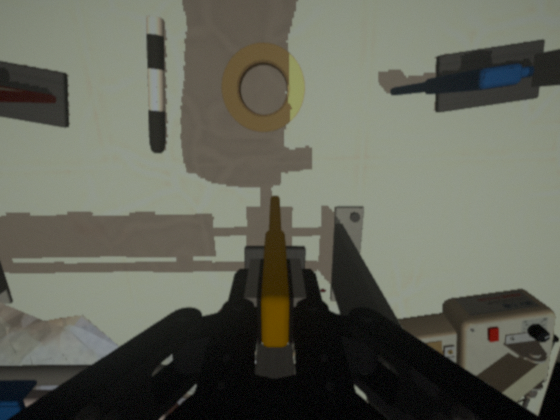

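```bash
python3 -m jog '[[0,0,8,0,0,0,5],[0,0,16,0,0,0,5],[0,0,24,0,0,0,5],[0,0,29,0,0,0,5],[0,0,32,0,0,0,5],[0,0,34,0,0,0,5],[0,0,34,0,0,0,5]]' && python3 - <<'E'
from h import *
s=arm.get_state();go([.5164,.0719,.251],178.7);print(s['force'],s['ft_torque'])
save('scene','s13')
b=cv2.imread('pics/s13.png'); cv2.imwrite('pics/z9.png',cv2.resize(b[140:270,180:330],None,fx=5,fy=5,interpolation=cv2.INTER_CUBIC)[:600,:800])
E
```

```text
t: 18.7
eef_pos: [0.5169, 0.0712, 0.2538]
eef_rot: [-180.0, 0.0, 178.5]
force: [-6.7, -0.9, 4.4]
finger_gap: 0.0112
shift mm [0.6 0.7 2.8] rotvec [-0.     0.    -0.003] from [0.5169 0.0712 0.2538] [-1.7998e+02  1.0000e-02  1.7853e+02] j6 -5.1 j1 -6.5 gap 11.2 t 18.7
[-6.71005183 -0.85412776  4.39799291] [-0.01329602  1.06377063  0.01142799]
```

View pics/z9.png

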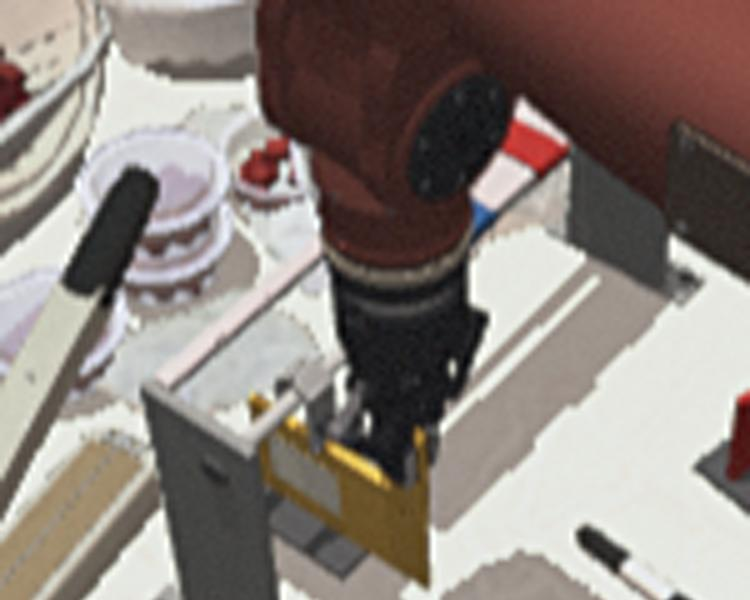

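```bash
python3 -m jog '[[2,0,-2,0,0,0,5],[2,-15,-3,0,0,0,5],[2,-40,-3,0,0,0,5],[2,-65,-3,0,0,0,5],[2,-95,-3,0,0,0,5],[2,-125,-3,0,0,0,5],[2,-150,-3,0,0,0,5],[2,-155,-3,0,0,0,5]]' && python3 - <<'E'
from h import *
s=arm.get_state();go([.5097,-.2221,.2565],178.7);print(s['force'],s['ft_torque'])
save('scene','s14');save('wrist','w14')
b=cv2.imread('pics/s14.png'); cv2.imwrite('pics/z9.png',cv2.resize(b[120:250,200:350],None,fx=5,fy=5,interpolation=cv2.INTER_CUBIC)[:600,:800])
E
```

```text
t: 19.55
eef_pos: [0.5111, -0.0868, 0.2558]
eef_rot: [-179.9, 0.0, 178.4]
force: [0.2, 0.6, -1.7]
finger_gap: 0.0113
shift mm [  -2.5 -135.3   -0.6] rotvec [-0.001  0.    -0.006] from [ 0.5111 -0.0868  0.2558] [-1.7994e+02  1.0000e-02  1.7835e+02] j6 -22.4 j1 -24.1 gap 11.3 t 19.55
[ 0.18030371  0.59102368 -1.69916239] [0.23091657 0.15003542 0.0144948 ]
```

View pics/z9.png

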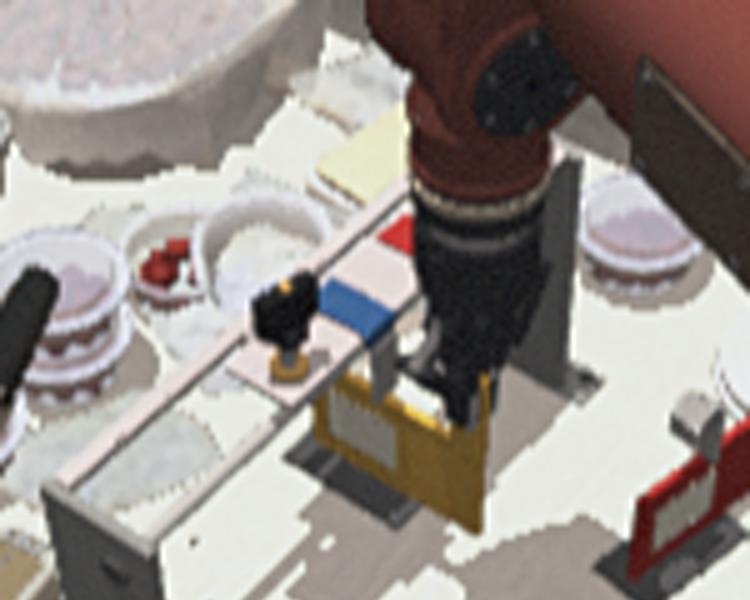

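View pics/w14.png

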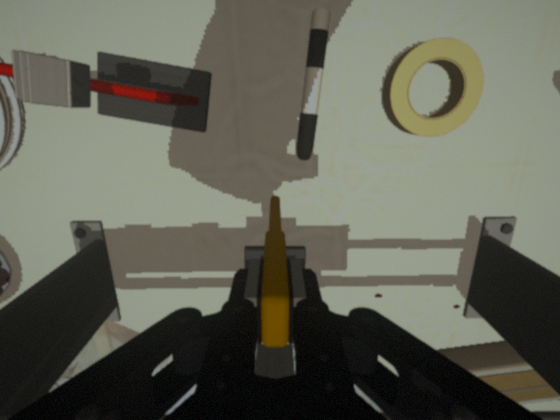

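```bash
python3 -m jog '[[0,-20,0,0,0,0,5],[0,-45,0,0,0,0,5],[-1,-70,0,0,0,0,5],[-1,-95,0,0,0,-0.003,5],[-2,-115,0,0,0,-0.003,5],[-2,-130,0,0,0,-0.006,5],[-2,-135,0,0,0,-0.006,5],[-2,-135,0,0,0,-0.006,5]]' && python3 - <<'E'
from h import *
s=arm.get_state();go([.5097,-.2221,.2565],178.7);print(s['force'],s['ft_torque'])
save('scene','s15')
b=cv2.imread('pics/s15.png'); cv2.imwrite('pics/z9.png',cv2.resize(b[120:250,220:370],None,fx=5,fy=5,interpolation=cv2.INTER_CUBIC)[:600,:800])
E
```

```text
t: 20.45
eef_pos: [0.5098, -0.2186, 0.2558]
eef_rot: [180.0, -0.0, 178.9]
force: [-0.2, 0.0, -2.5]
finger_gap: 0.0114
shift mm [ 0.1 -3.5 -0.7] rotvec [ 0.    -0.     0.003] from [ 0.5098 -0.2186  0.2558] [ 1.7998e+02 -1.0000e-02  1.7886e+02] j6 -35.6 j1 -36.7 gap 11.4 t 20.45
[-0.19811166  0.03300157 -2.54132701] [0.08608308 0.14373823 0.06112685]
```

View pics/z9.png

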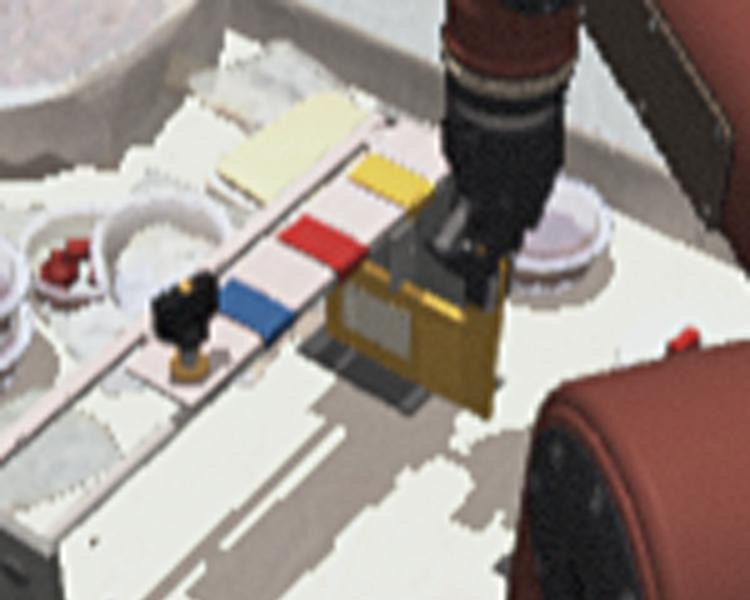

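```bash
python3 -m jog '[[0,-3,1,0,0,0,5],[0,-3,2,0,0,0,5],[0,-3,3,0,0,0,5],[0,-3,4,0,0,0,5],[0,-3,4,0,0,0,5]]' && python3 - <<'E'
from h import *
s=arm.get_state();go([.5097,-.2221,.2515],178.7);print(s['force'],s['ft_torque'])
save('top','t16')
b=cv2.imread('pics/t16.png'); cv2.imwrite('pics/z9.png',cv2.resize(b[150:250,250:410],None,fx=5,fy=5,interpolation=cv2.INTER_CUBIC)[:600,:800])
E
```

```text
t: 21.0
eef_pos: [0.5097, -0.2215, 0.252]
eef_rot: [180.0, 0.0, 178.9]
force: [-0.2, 0.2, -0.4]
finger_gap: 0.0114
shift mm [ 0.  -0.6  0.5] rotvec [0.    0.    0.003] from [ 0.5097 -0.2215  0.252 ] [1.8000e+02 1.0000e-02 1.7888e+02] j6 -35.9 j1 -37.0 gap 11.4 t 21.0
[-0.22352353  0.2290689  -0.40947445] [0.25761462 0.20044467 0.10753068]
```

View pics/z9.png

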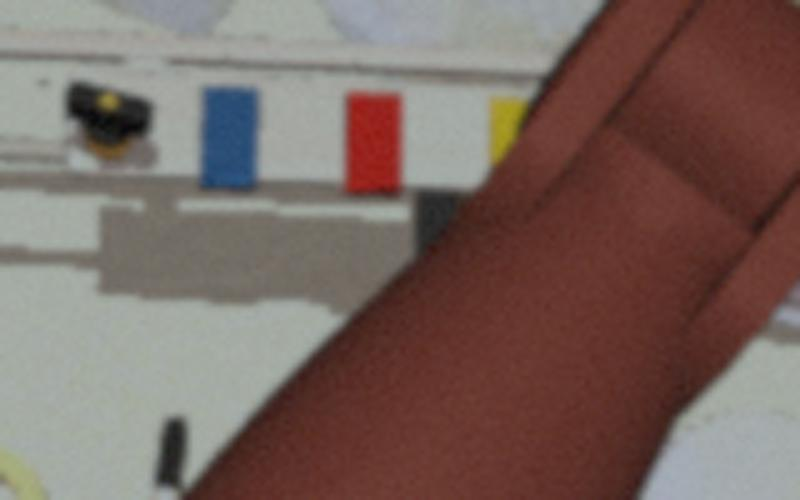

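```bash
python3 -m jog '[[0,0,1,0,0,0,15],[0,0,1,0,0,0,30],[0,0,1,0,0,0,60],[0,0,1,0,0,0,100],[0,0,0,0,0,0,100],[0,0,-20,0,0,0,100],[0,0,-60,0,0,0,100],[0,0,-100,0,0,0,100]]' && python3 -m jog '[[20,0,-20,0,0,0,100],[50,0,-40,0,0,0,100],[50,0,-40,0,0,0,100]]' && python3 - <<'E'
from h import *
s=arm.get_state();go([.42,-.28,.34],280);print(s['force'])
save('wrist','w16');save('scene','s16')
b=cv2.imread('pics/s16.png'); cv2.imwrite('pics/z9.png',cv2.resize(b[120:250,220:370],None,fx=5,fy=5,interpolation=cv2.INTER_CUBIC)[:600,:800])
E
```

```text
t: 21.85
eef_pos: [0.5094, -0.2215, 0.3526]
eef_rot: [180.0, -0.1, 178.9]
force: [0.9, -1.2, -0.5]
finger_gap: 0.0856
t: 22.15
eef_pos: [0.4584, -0.221, 0.3958]
eef_rot: [-179.8, 0.2, 178.8]
force: [0.2, 0.0, 0.5]
finger_gap: 0.0853
shift mm [ 37.4 -59.6  55.9] rotvec [-6.000e-03 -1.000e-03 -1.766e+00] from [ 0.4584 -0.221   0.3958] [-179.8     0.2   178.82] j6 -39.3 j1 -40.5 gap 85.3 t 22.15
[0.21335678 0.02231354 0.46303261]
```

View pics/z9.png

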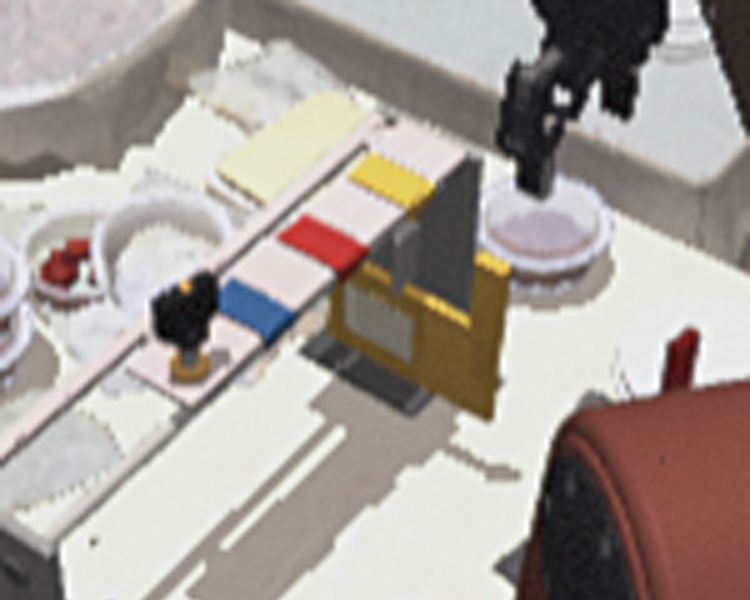

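View pics/w16.png

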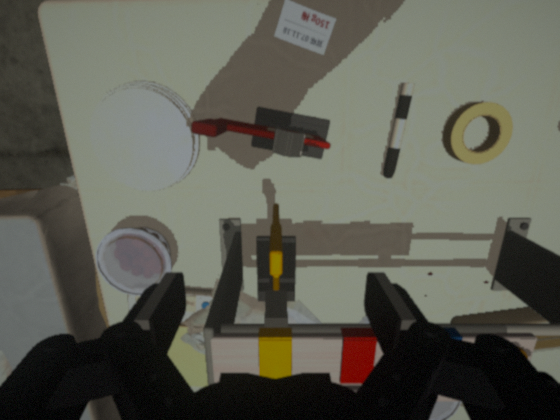

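```bash
python3 - <<'E'
from meas import *
s=arm.get_state(); c=cam('wrist',s); im=np.load('pics/w16.npy')
for col in ['yellow','red']:
    for st,ce,_ in comps(im,col,60): print(col,st,ce.round(1),onz(c,*ce,.24).round(4),onz(c,*ce,.216).round(4))
b=cv2.imread('pics/w16.png')
cv2.imwrite('pics/z6.png',cv2.resize(b[90:170,180:340],None,fx=5,fy=5,interpolation=cv2.INTER_CUBIC))
cv2.imwrite('pics/z7.png',cv2.resize(b[190:390,200:360],None,fx=3,fy=3,interpolation=cv2.INTER_CUBIC))
E
```

```text
yellow [270 251  12  39 347] [275.5 265.9] [ 0.4976 -0.2223  0.24  ] [ 0.5105 -0.2225  0.216 ]
yellow [ 259  337   33   42 1308] [275.  356.4] [ 0.5872 -0.2245  0.24  ] [ 0.6098 -0.2249  0.216 ]
red [192 122  24  14 230] [203.1 128.7] [ 0.3912 -0.27    0.24  ] [ 0.3926 -0.2753  0.216 ]
red [227 126  47  12 223] [249.5 131.2] [ 0.3935 -0.2382  0.24  ] [ 0.3952 -0.2401  0.216 ]
red [304 138  26  10 151] [316.5 142.8] [ 0.4023 -0.1919  0.24  ] [ 0.4049 -0.1888  0.216 ]
red [ 340  337   37   47 1466] [357.  358.9] [ 0.5914 -0.1518  0.24  ] [ 0.6144 -0.1443  0.216 ]
```

View pics/z6.png

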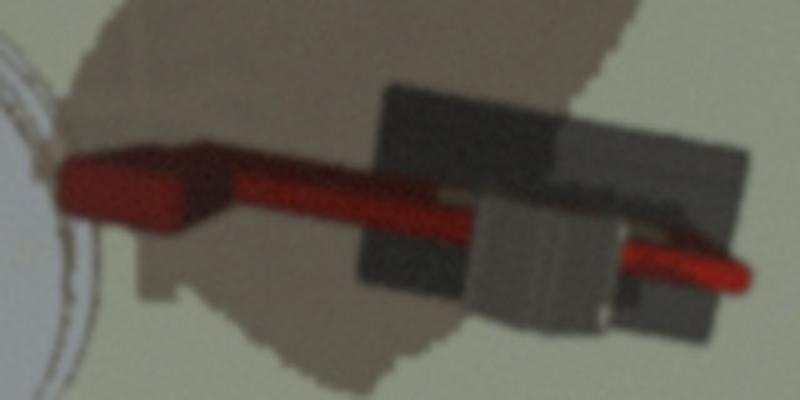

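View pics/z7.png

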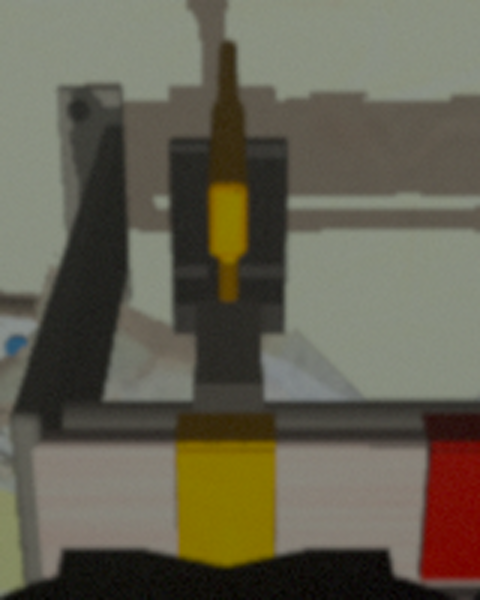

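```bash
python3 - <<'E'
from h import *
s=arm.get_state(); c=cam('wrist',s)
q=lambda x,y:(x/5+180-.4,y/5+90-.4)
tab=onz(c,*q(122,195),.16); print('tab',tab)
a=[onz(c,*q(*p),.01) for p in [(388,85),(750,150),(358,280),(712,343)]]
for i,j in [(0,1),(2,3)]:
    d=a[j]-a[i]; print(np.degrees(np.arctan2(d[1],d[0])),np.linalg.norm(d))
f=onz(c,*q(738,268),.095);d=f-tab;print(f,np.degrees(np.arctan2(d[1],d[0])),np.linalg.norm(d))
go([tab[0],tab[1],.30],80+180)
E
```

```text
tab [ 0.39588932 -0.28693625  0.16      ]
79.16138982967932 0.10143285481544925
78.86818902846987 0.10304363508690563
[ 0.41882604 -0.1609405   0.095     ] 79.68264847026288 0.14361763113437603
shift mm [ 62.7 -67.1  92.6] rotvec [-0.002  0.    -1.417] from [ 0.4598 -0.221   0.3926] [-1.7993e+02  9.0000e-02  1.7883e+02] j6 -39.2 j1 -40.4 gap 85.4 t 22.25
```

```bash
python3 -m jog '[[8,-8,5,0,0,-0.14,100],[16,-17,10,0,0,-0.28,100],[25,-26,20,0,0,-0.42,100],[35,-36,40,0,0,-0.56,100],[45,-47,60,0,0,-0.70,100],[55,-58,80,0,0,-0.84,100],[63,-67,92,0,0,-0.98,100],[63,-67,92,0,0,-1.12,100]]' && python3 -m jog '[[0,0,0,0,0,-0.14,100],[0,0,10,0,0,-0.284,100],[0,0,20,0,0,-0.284,100],[0,0,20,0,0,-0.284,100]]' && python3 - <<'E'
from h import *
go([.396,-.287,.193],259.2)
save('wrist','w17')
E
```

```text
t: 23.05
eef_pos: [0.3945, -0.2867, 0.2964]
eef_rot: [179.8, 0.1, -116.7]
force: [-0.5, 0.4, 1.1]
finger_gap: 0.0855
t: 23.45
eef_pos: [0.3952, -0.2859, 0.2775]
eef_rot: [179.8, 0.1, -100.9]
force: [0.7, -0.4, 0.3]
finger_gap: 0.0856
shift mm [ 1.2 -1.2 84.5] rotvec [ 0.003  0.002 -0.002] from [ 0.3952 -0.2859  0.2775] [ 1.7985e+02  1.3000e-01 -1.0092e+02] j6 -130.4 j1 -51.3 gap 85.6 t 23.45
```

View pics/w17.png

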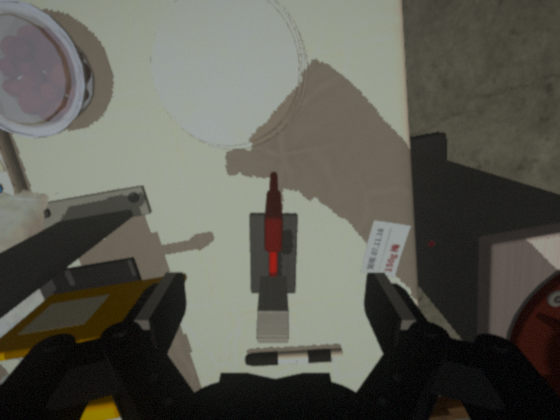

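```bash
python3 - <<'E'
from h import *
s=arm.get_state(); c=cam('wrist',s)
b=cv2.imread('pics/w17.png')
for p in [(.396,-.287,.16)]:
    u=proj(c,p); print(u); cv2.circle(b,tuple(int(round(x)) for x in u),1,(0,255,0),-1)
cv2.imwrite('pics/z6.png',cv2.resize(b[160:350,210:340],None,fx=4,fy=3,interpolation=cv2.INTER_NEAREST))
E
```

```text
[272.95366086 239.17986186]
```

View pics/z6.png

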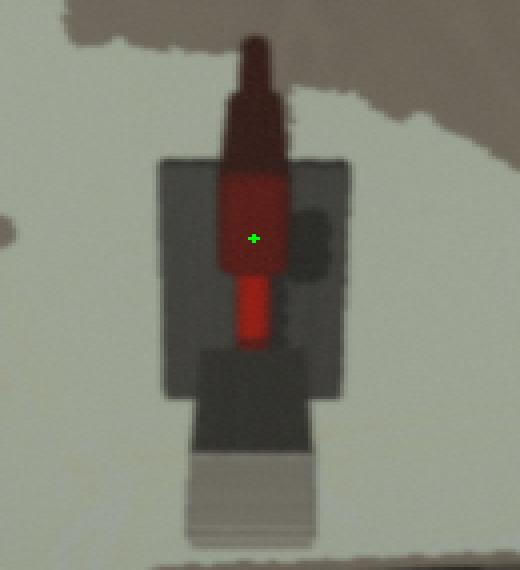

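```bash
python3 -m jog '[[4,-1,20,0,0,0,100],[4,-1,45,0,0,0,100],[4,-1,65,0,0,0,100],[4,-1,80,0,0,0,100],[4,-1,84,0,0,0,100],[4,-1,84,0,0,0,100]]' && python3 -m jog '[[0,0,0,0,0,0,5],[0,0,0,0,0,0,5],[0,0,0,0,0,0,5],[0,0,0,0,0,0,5],[0,0,0,0,0,0,5],[0,0,0,0,0,0,5],[0,0,0,0,0,0,5]]' && python3 - <<'E'
from h import *
save('wrist','w18')
E
python3 -m jog '[[0,0,-10,0,0,0,5],[0,0,-40,0,0,0,5],[0,0,-80,0,0,0,5],[0,0,-120,0,0,0,5],[0,0,-160,0,0,0,5],[0,0,-200,0,0,0,5],[0,0,-200,0,0,0,5]]'
python3 - <<'E'
from h import *
save('wrist','w19'); save('top','t19')
go([.40,.06,.39],178.7)
E
```

```text
t: 24.1
eef_pos: [0.3956, -0.2905, 0.1958]
eef_rot: [180.0, 0.0, -100.7]
force: [-0.1, -0.9, 0.6]
finger_gap: 0.0853
t: 24.8
eef_pos: [0.3958, -0.2908, 0.1962]
eef_rot: [-180.0, -0.0, -100.7]
force: [0.5, -0.4, 2.6]
finger_gap: 0.0115
t: 25.55
eef_pos: [0.3961, -0.2913, 0.4018]
eef_rot: [-179.7, -0.3, -100.7]
force: [0.1, -0.3, -2.3]
finger_gap: 0.0111
shift mm [-345.6   61.     6.2] rotvec [-1.000e-03 -0.000e+00  1.407e+00] from [ 0.3958 -0.2909  0.3966] [-1.7995e+02 -6.0000e-02 -1.0069e+02] j6 -130.9 j1 -51.6 gap 11.3 t 25.65
```

View pics/w18.png

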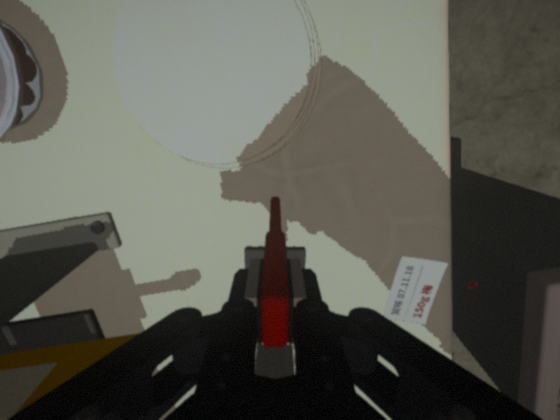

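View pics/w19.png

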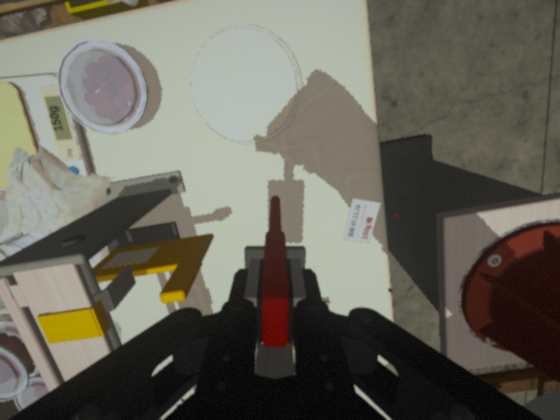

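```bash
python3 -m jog '[[-25,4,-25,0,0,0.0,5],[-70,12,-50,0,0,0.1,5],[-115,20,-50,0,0,0.24,5],[-160,28,-50,0,0,0.38,5],[-205,36,-50,0,0,0.52,5],[-250,44,-50,0,0,0.66,5],[-295,52,-50,0,0,0.80,5],[-346,61,-45,0,0,0.94,5]]' && python3 -m jog '[[0,0,0,0,0,0.14,5],[0,0,10,0,0,0.28,5],[0,0,25,0,0,0.42,5],[0,0,40,0,0,0.467,5],[0,0,50,0,0,0.467,5],[0,0,50,0,0,0.467,5]]' && python3 - <<'E'
from h import *
go([.4064,.0744,.287],178.7)
save('scene','s20');save('top','t20')
E
```

```text
t: 26.45
eef_pos: [0.3997, 0.0349, 0.4414]
eef_rot: [179.9, -0.1, -150.7]
force: [1.0, -0.5, -2.9]
finger_gap: 0.0115
t: 27.05
eef_pos: [0.3997, 0.0334, 0.3906]
eef_rot: [179.9, -0.2, -177.0]
force: [-0.4, -1.2, -2.9]
finger_gap: 0.0115
shift mm [ -9.2  40.5 103.6] rotvec [ 0.001 -0.004  0.075] from [0.3997 0.0334 0.3906] [ 179.94   -0.22 -177.02] j6 -17.1 j1 -14.1 gap 11.5 t 27.05
```

View pics/s20.png

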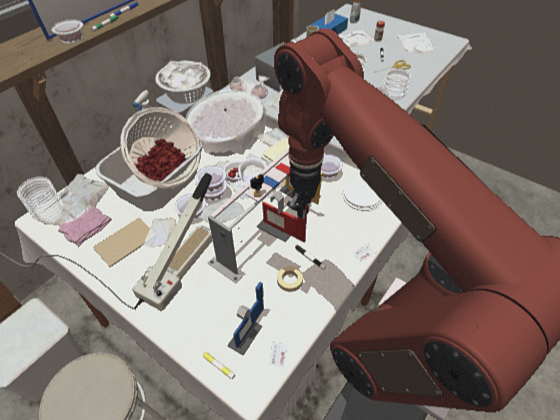

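```bash
python3 -m jog '[[-5,20,10,0,0,0.04,5],[-9,40,35,0,0,0.075,5],[-9,40,60,0,0,0.075,5],[-9,40,85,0,0,0.075,5],[-9,40,103,0,0,0.075,5],[-9,40,103,0,0,0.075,5]]' && python3 - <<'E'
from h import *
go([.5155,.0719,.287],178.7)
E
```

```text
t: 27.75
eef_pos: [0.4066, 0.0738, 0.2882]
eef_rot: [180.0, -0.2, 178.6]
force: [0.1, 0.8, -2.5]
finger_gap: 0.0116
shift mm [-108.9    0.7    0.9] rotvec [ 0.    -0.003 -0.001] from [0.4066 0.0738 0.2882] [179.98  -0.18 178.64] j6 -6.6 j1 -8.0 gap 11.6 t 27.75
```

```bash
python3 -m jog '[[-20,0,0,0,0,0,5],[-45,0,0,0,0,0,5],[-70,0,0,0,0,0,5],[-90,0,0,0,0,0,5],[-104,0,0,0,0,0,5],[-109,0,0,0,0,0,5],[-109,0,0,0,0,0,5]]' && python3 - <<'E'
from h import *
go([.5149,.0719,.252],178.7)
save('scene','s21')
b=cv2.imread('pics/s21.png'); cv2.imwrite('pics/z8.png',cv2.resize(b[140:260,180:330],None,fx=5,fy=5,interpolation=cv2.INTER_CUBIC))
E
```

```text
t: 28.45
eef_pos: [0.5166, 0.0708, 0.2908]
eef_rot: [-180.0, 0.0, 178.6]
force: [-0.1, -0.2, -2.6]
finger_gap: 0.0113
shift mm [ 1.8  1.  38.8] rotvec [-0.     0.    -0.002] from [0.5166 0.0708 0.2908] [-1.7999e+02  1.0000e-02  1.7860e+02] j6 -5.2 j1 -6.6 gap 11.3 t 28.45
```

View pics/z8.png

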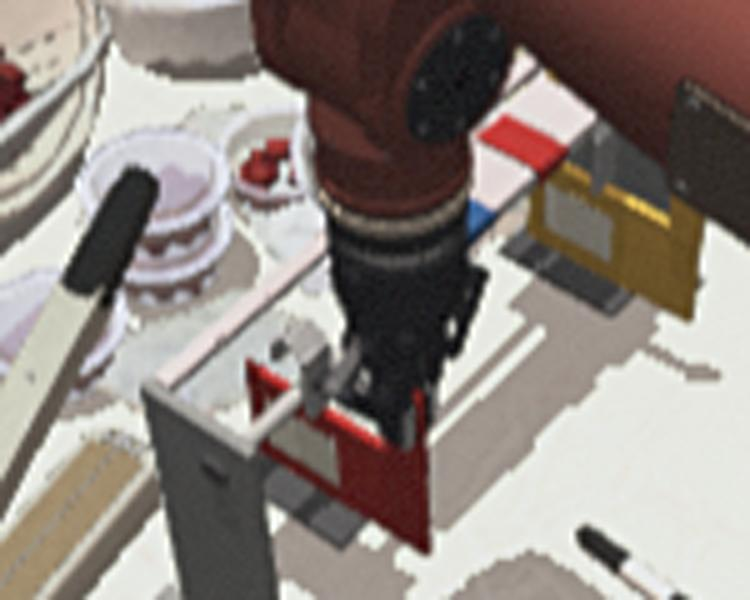

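```bash
python3 -m jog '[[1,0,8,0,0,0,5],[2,0,16,0,0,0,5],[2,0,24,0,0,0,5],[2,0,30,0,0,0,5],[2,0,34,0,0,0,5],[2,0,35,0,0,0,5],[2,0,35,0,0,0,5]]' && python3 -m jog '[[0,-10,0,0,0,0,5],[0,-30,0,0,0,0,5],[0,-55,0,0,0,0,5],[0,-80,0,0,0,0,5],[0,-105,0,0,0,0,5],[0,-130,0,0,0,0,5],[0,-145,0,0,0,0,5],[0,-150,0,0,0,0,5]]' && python3 - <<'E'
from h import *
s=arm.get_state();go([.5114,-.1474,.256],178.7);print(s['force'],s['ft_torque'])
save('scene','s22')
b=cv2.imread('pics/s22.png'); cv2.imwrite('pics/z8.png',cv2.resize(b[130:250,200:350],None,fx=5,fy=5,interpolation=cv2.INTER_CUBIC))
E
```

```text
t: 29.2
eef_pos: [0.5142, 0.071, 0.2549]
eef_rot: [-180.0, -0.0, 178.6]
force: [0.8, 1.2, -3.0]
finger_gap: 0.0112
t: 30.0
eef_pos: [0.5106, -0.0806, 0.2551]
eef_rot: [-180.0, 0.0, 178.5]
force: [0.8, 0.1, -1.8]
finger_gap: 0.0112
shift mm [ -2.6 -66.8  -0.8] rotvec [-0.     0.    -0.004] from [ 0.5106 -0.0806  0.2551] [-1.7997e+02  2.0000e-02  1.7848e+02] j6 -22.0 j1 -23.5 gap 11.2 t 30.0
[ 0.78915828  0.1221744  -1.79402067] [0.04128512 0.16260387 0.0324589 ]
```

View pics/z8.png

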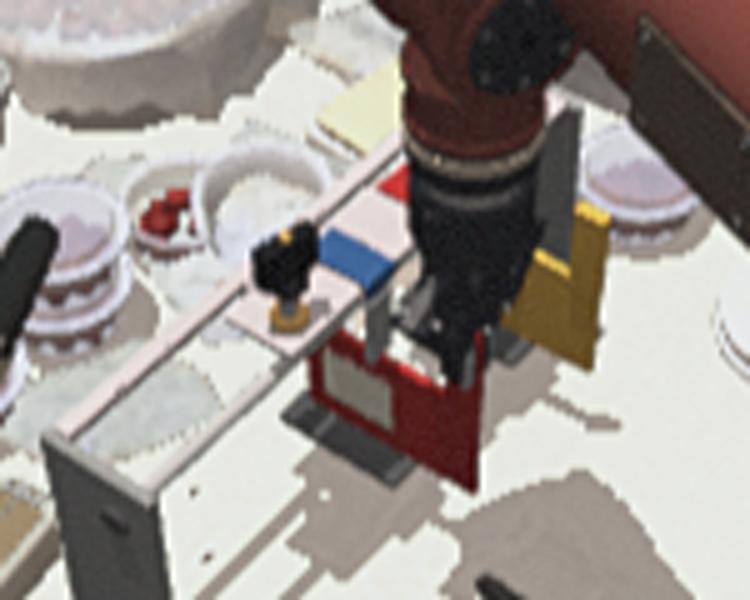

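```bash
python3 -m jog '[[0,-20,0,0,0,0,5],[-1,-40,0,0,0,0,5],[-2,-58,0,0,0,-0.004,5],[-2,-66,0,0,0,-0.004,5],[-2,-68,1,0,0,-0.004,5],[-2,-68,3,0,0,-0.004,5],[-2,-68,4,0,0,-0.004,5],[-2,-68,4,0,0,-0.004,5]]' && python3 - <<'E'
from h import *
s=arm.get_state();go([.5114,-.1474,.252],178.7);print(s['force'],s['ft_torque'])
E
```

```text
t: 30.85
eef_pos: [0.5111, -0.1463, 0.2524]
eef_rot: [-179.9, 0.1, 178.8]
force: [-5.8, 0.1, 7.5]
finger_gap: 0.0112
shift mm [-0.3 -1.1  0.4] rotvec [-0.001  0.001  0.003] from [ 0.5111 -0.1463  0.2524] [-1.7992e+02  7.0000e-02  1.7885e+02] j6 -28.9 j1 -30.1 gap 11.2 t 30.85
[-5.75173588  0.13124913  7.48459266] [ 0.00723341  0.58764533 -0.04823377]
```

```bash
python3 -m jog '[[2,-1,-1,0,0,0,5],[2,-1,-1,0,0,0,5],[2,-1,-1,0,0,0,5]]' && python3 -m jog '[[0,0,0,0,0,0,15],[0,0,0,0,0,0,30],[0,0,0,0,0,0,60],[0,0,0,0,0,0,100],[0,0,0,0,0,0,100],[0,0,-20,0,0,0,100],[0,0,-60,0,0,0,100],[0,0,-100,0,0,0,100]]' && python3 -m jog '[[20,0,-20,0,0,0,100],[50,0,-40,0,0,0,100],[50,0,-40,0,0,0,100]]' && python3 - <<'E'
from meas import *
s=arm.get_state();go([.42,.20,.34],280);print(s['force'])
save('scene','s23');im=save('wrist','w23'); c=cam('wrist',s)
for col in ['yellow','red']:
    for st,ce,_ in comps(im,col,60): print(col,st,ce.round(1),onz(c,*ce,.24).round(4),onz(c,*ce,.216).round(4))
E
```

```text
t: 31.15
eef_pos: [0.509, -0.1474, 0.2518]
eef_rot: [180.0, 0.0, 178.8]
force: [0.7, 0.2, -1.7]
finger_gap: 0.0113
t: 31.95
eef_pos: [0.5085, -0.1477, 0.3526]
eef_rot: [180.0, -0.1, 178.8]
force: [0.0, 0.2, 0.6]
finger_gap: 0.0851
t: 32.25
eef_pos: [0.4576, -0.147, 0.3957]
eef_rot: [-179.8, 0.2, 178.8]
force: [-0.5, -0.7, 0.4]
finger_gap: 0.0856
shift mm [ 45.2 346.3  54.5] rotvec [-0.005  0.    -1.767] from [ 0.4576 -0.147   0.3957] [-179.83    0.22  178.78] j6 -32.2 j1 -33.4 gap 85.6 t 32.25
[-0.48113945 -0.67701912  0.37528153]
yellow [186 253  15  25 305] [192.8 265.1] [ 0.4955 -0.2152  0.24  ] [ 0.5082 -0.2225  0.216 ]
yellow [207 252   8  40 204] [210.5 271. ] [ 0.501  -0.2014  0.24  ] [ 0.5144 -0.2073  0.216 ]
yellow [ 174  340   38   47 1431] [193.8 361.3] [ 0.5927 -0.2244  0.24  ] [ 0.6159 -0.2328  0.216 ]
red [270 254  13  38 373] [276.  268.8] [ 0.5001 -0.1483  0.24  ] [ 0.5134 -0.1485  0.216 ]
red [ 260  339   33   40 1253] [276.1 357.6] [ 0.59 -0.15  0.24] [ 0.6129 -0.1503  0.216 ]
```

View pics/w23.png

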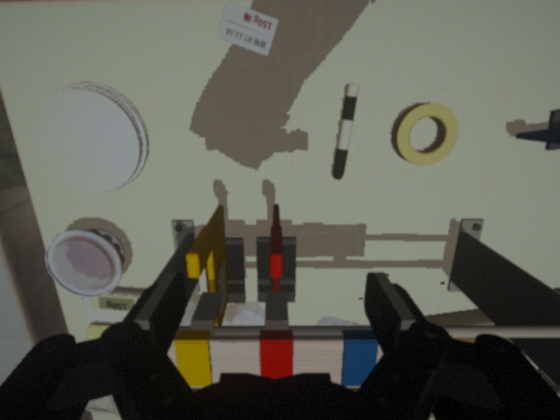

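View pics/s23.png

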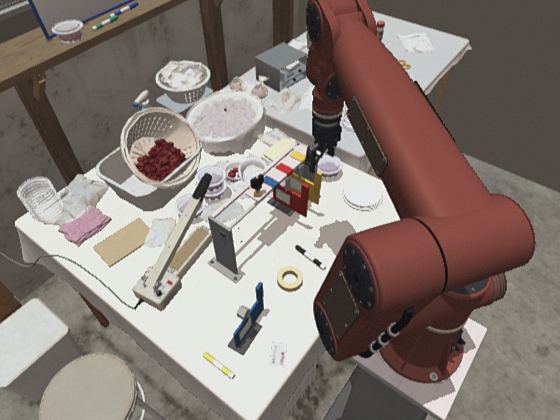

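```bash
python3 -m jog '[[5,40,0,0,0,-0.14,100],[10,85,0,0,0,-0.28,100],[15,130,5,0,0,-0.42,100],[20,175,10,0,0,-0.56,100],[25,220,15,0,0,-0.70,100],[30,262,25,0,0,-0.84,100],[35,305,40,0,0,-0.98,100],[40,335,50,0,0,-1.12,100]]' && python3 -m jog '[[0,0,0,0,0,-0.14,100],[0,0,0,0,0,-0.28,100],[0,0,0,0,0,-0.42,100],[0,0,0,0,0,-0.56,100],[0,0,0,0,0,-0.56,100]]' && python3 - <<'E'
from h import *
go([.419,.2035,.28],276)
save('wrist','w24')
E
```

```text
t: 33.15
eef_pos: [0.4252, 0.1915, 0.3397]
eef_rot: [179.9, -0.1, -116.6]
force: [0.0, 0.2, 0.1]
finger_gap: 0.0854
t: 33.65
eef_pos: [0.4259, 0.1892, 0.3407]
eef_rot: [179.9, -0.0, -84.8]
force: [0.1, -0.0, 0.4]
finger_gap: 0.0854
shift mm [-14.9   5.5  60.7] rotvec [ 0.002 -0.    -0.014] from [0.4259 0.1892 0.3407] [179.9   -0.   -84.78] j6 -87.4 j1 7.8 gap 85.4 t 33.65
```

View pics/w24.png

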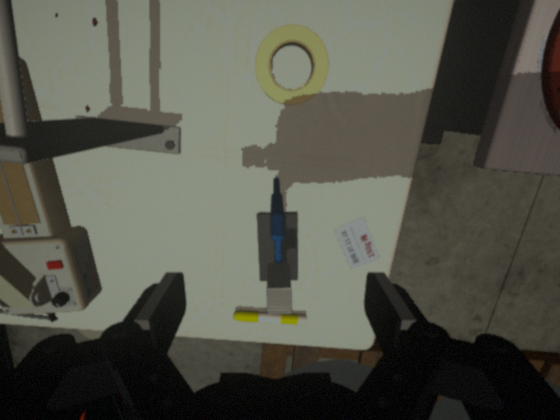

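```bash
python3 - <<'E'
from h import *
b=cv2.imread('pics/w24.png')
cv2.imwrite('pics/z6.png',cv2.resize(b[170:320,220:340],None,fx=5,fy=4,interpolation=cv2.INTER_CUBIC))
E
```

```text
(no output)
```

View pics/z6.png

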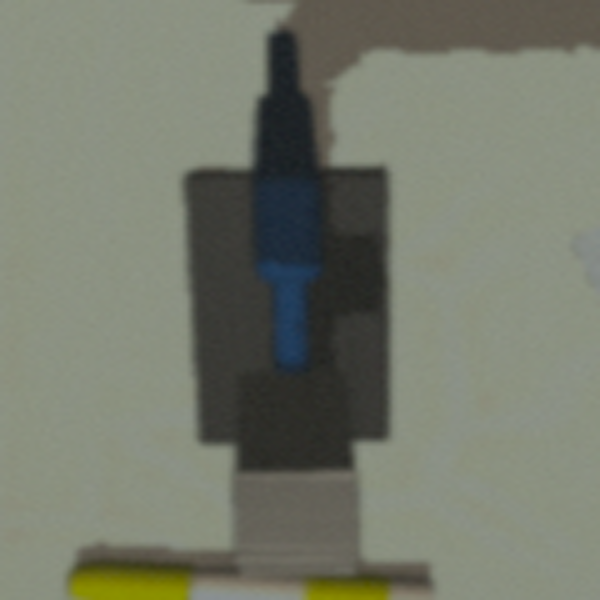

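```bash
python3 - <<'E'
from h import *
s=arm.get_state(); c=cam('wrist',s)
q=lambda x,y:(x/5+220-.4,y/4+170-.4)
tab=onz(c,*q(288,223),.16); print('tab',tab)
a=[onz(c,*q(*p),.01) for p in [(185,172),(200,440),(388,170),(390,438)]]
for i,j in [(0,1),(2,3)]:
    d=a[j]-a[i]; print(np.degrees(np.arctan2(d[1],d[0])),np.linalg.norm(d))
f=onz(c,*q(290,368),.095);h=onz(c,*q(295,472),.15)
for f in (f,h):
  d=f-tab;print(f,np.degrees(np.arctan2(d[1],d[0])),np.linalg.norm(d))
go([tab[0],tab[1],.1955],97.5+180)
E
```

```text
tab [0.42206518 0.20204686 0.16      ]
96.31547684444723 0.10275222126404039
96.56546775931034 0.1026666368133721
[0.41500243 0.2700412  0.095     ] 95.93018991532622 0.09432980995353962
[0.41468559 0.26899462 0.15      ] 96.29025963171868 0.06809156687767987
shift mm [-13.3   2.5 145.3] rotvec [ 0.002 -0.    -0.045] from [0.4259 0.1891 0.3408] [ 1.7991e+02 -1.0000e-02 -8.5090e+01] j6 -87.1 j1 7.8 gap 85.4 t 33.7
```

```bash
python3 -m jog '[[-13,3,20,0,0,-0.026,100],[-13,3,50,0,0,-0.026,100],[-13,3,80,0,0,-0.026,100],[-13,3,110,0,0,-0.026,100],[-13,3,135,0,0,-0.026,100],[-13,3,145,0,0,-0.026,100],[-13,3,145,0,0,-0.026,100]]' && python3 - <<'E'
from h import *
go([.4221,.202,.1955],276.4)
save('wrist','w25')
E
```

```text
t: 34.4
eef_pos: [0.421, 0.2015, 0.1955]
eef_rot: [179.8, -0.0, -83.6]
force: [-0.4, 0.2, 0.9]
finger_gap: 0.085
shift mm [-0.4 -1.2  0. ] rotvec [ 0.003 -0.     0.001] from [0.421  0.2015 0.1955] [ 1.7985e+02 -1.0000e-02 -8.3570e+01] j6 -87.0 j1 9.5 gap 85.0 t 34.4
```

View pics/w25.png

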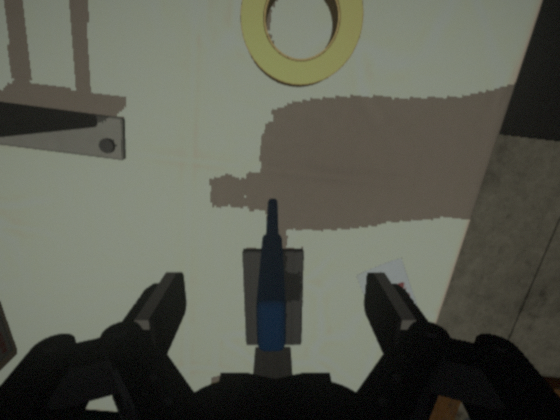

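```bash
python3 -m jog '[[0,-1,0,0,0,0,5],[0,-1,0,0,0,0,5],[0,-1,0,0,0,0,5],[0,-1,0,0,0,0,5],[0,-1,0,0,0,0,5],[0,-1,0,0,0,0,5],[0,-1,0,0,0,0,5]]' && python3 -m jog '[[0,0,-10,0,0,0,5],[0,0,-40,0,0,0,5],[0,0,-80,0,0,0,5],[0,0,-120,0,0,0,5],[0,0,-160,0,0,0,5],[0,0,-200,0,0,0,5],[0,0,-200,0,0,0,5]]' && python3 - <<'E'
from h import *
save('wrist','w26')
go([.4055,.0744,.39],178.7)
E
```

```text
t: 35.15
eef_pos: [0.4227, 0.2016, 0.1972]
eef_rot: [-180.0, -0.0, -83.4]
force: [-1.5, -1.3, 4.2]
finger_gap: 0.0112
t: 35.85
eef_pos: [0.4236, 0.2018, 0.4026]
eef_rot: [-179.6, 0.0, -83.4]
force: [0.1, -0.6, -2.7]
finger_gap: 0.011
shift mm [124.5  32.4   9.3] rotvec [-0.003  0.004  1.708] from [0.4234 0.2017 0.3995] [-179.76    0.    -83.44] j6 -87.1 j1 9.4 gap 11.0 t 35.9
```

View pics/w26.png

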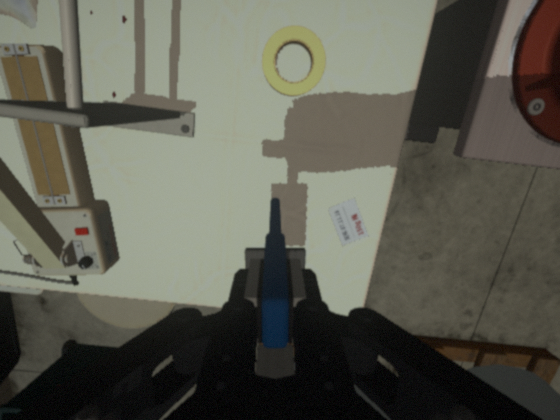

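```bash
python3 -m jog '[[15,15,0,0,0,0.14,5],[35,32,0,0,0,0.28,5],[60,32,0,0,0,0.42,5],[85,32,0,0,0,0.56,5],[105,32,0,0,0,0.70,5],[124,32,0,0,0,0.84,5],[124,32,0,0,0,0.98,5],[124,32,5,0,0,1.12,5]]' && python3 -m jog '[[0,0,0,0,0,0.14,5],[0,0,0,0,0,0.28,5],[0,0,0,0,0,0.42,5],[0,0,0,0,0,0.56,5],[0,0,0,0,0,0.588,5],[0,0,0,0,0,0.588,5]]' && python3 - <<'E'
from h import *
go([.4064,.0744,.287],178.7)
save('scene','s27')
E
```

```text
t: 36.7
eef_pos: [0.4049, 0.0742, 0.3905]
eef_rot: [179.9, -0.1, -148.0]
force: [0.7, 0.4, -2.4]
finger_gap: 0.0112
t: 37.3
eef_pos: [0.4048, 0.0749, 0.3908]
eef_rot: [180.0, -0.1, 178.8]
force: [-0.8, 0.8, -2.9]
finger_gap: 0.0113
shift mm [ -1.8  -0.5 103.8] rotvec [ 0.    -0.002  0.003] from [0.4048 0.0749 0.3908] [ 1.7998e+02 -1.1000e-01  1.7884e+02] j6 -6.7 j1 -7.9 gap 11.3 t 37.3
```

View pics/s27.png

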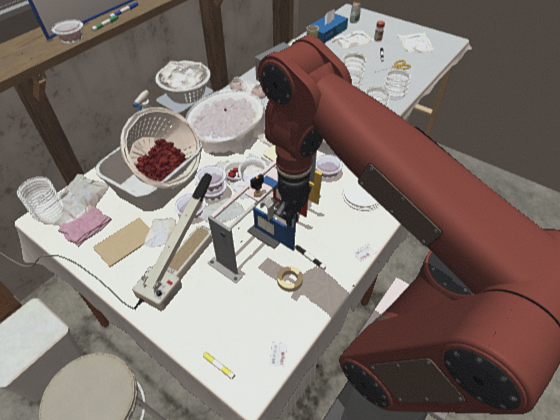

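Lime pen is undisturbed (218,365). Lower and approach.

```bash
python3 -m jog '[[-2,0,20,0,0,0.003,5],[-2,0,45,0,0,0.003,5],[-2,0,70,0,0,0.003,5],[-2,0,95,0,0,0.003,5],[-2,0,103,0,0,0.003,5],[-2,0,103,0,0,0.003,5]]' && python3 -m jog '[[-20,0,0,0,0,0,5],[-45,0,0,0,0,0,5],[-70,0,0,0,0,0,5],[-90,0,0,0,0,0,5],[-104,0,0,0,0,0,5],[-109,0,0,0,0,0,5],[-109,0,0,0,0,0,5]]' && python3 - <<'E'
from h import *
go([.5135,.0719,.256],178.7)
save('scene','s28')
b=cv2.imread('pics/s28.png'); cv2.imwrite('pics/z8.png',cv2.resize(b[140:260,180:330],None,fx=5,fy=5,interpolation=cv2.INTER_CUBIC))
E
```

```text
t: 37.95
eef_pos: [0.4065, 0.0749, 0.2879]
eef_rot: [180.0, -0.1, 178.6]
force: [-0.7, 0.3, -2.0]
finger_gap: 0.0112
t: 38.65
eef_pos: [0.5158, 0.0719, 0.2901]
eef_rot: [-180.0, -0.1, 178.6]
force: [-4.2, -0.6, -1.9]
finger_gap: 0.0111
shift mm [ 2.2 -0.  34.1] rotvec [-0.    -0.002 -0.002] from [0.5158 0.0719 0.2901] [-1.7998e+02 -9.0000e-02  1.7858e+02] j6 -5.0 j1 -6.5 gap 11.1 t 38.65
```

View pics/z8.png

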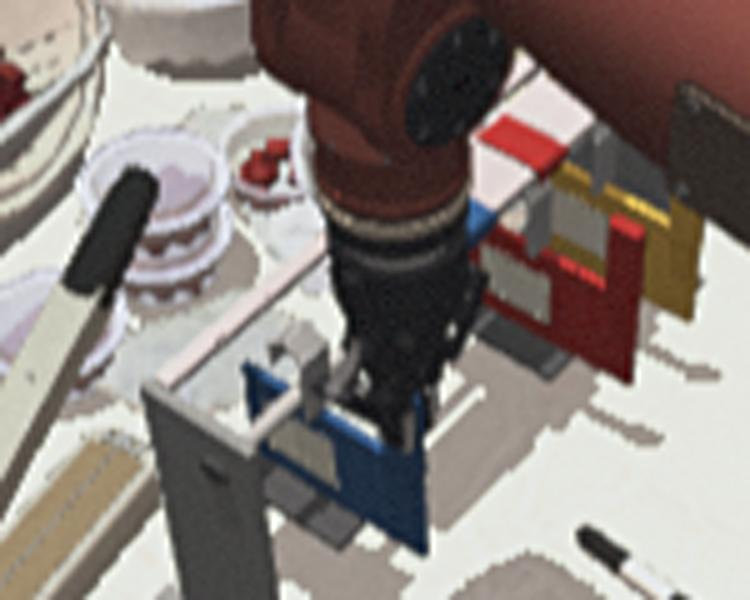

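```bash
python3 -m jog '[[4,0,0,0,0,0,5],[5,0,8,0,0,0,5],[5,0,16,0,0,0,5],[5,0,24,0,0,0,5],[5,0,30,0,0,0,5],[5,0,33,0,0,0,5],[5,0,33,0,0,0,5]]' && python3 - <<'E'
from h import *
s=arm.get_state();go([.5102-.001,-.0729,.256],178.7);print(s['force'],s['ft_torque'])
E
```

```text
t: 39.4
eef_pos: [0.5108, 0.0721, 0.2553]
eef_rot: [-180.0, -0.0, 178.5]
force: [-0.3, 0.8, -2.2]
finger_gap: 0.0115
shift mm [  -2.1 -145.    -0.7] rotvec [-0.    -0.001 -0.003] from [0.5108 0.0721 0.2553] [-1.8000e+02 -5.0000e-02  1.7853e+02] j6 -5.0 j1 -6.5 gap 11.5 t 39.4
[-0.30723539  0.80590087 -2.18585895] [0.01246477 0.18598962 0.05669104]
```

```bash
python3 -m jog '[[0,-15,0,0,0,0,5],[0,-35,0,0,0,0,5],[0,-60,0,0,0,0,5],[0,-85,0,0,0,0,5],[0,-110,0,0,0,0,5],[0,-132,0,0,0,0,5],[0,-145,0,0,0,-0.003,5],[0,-147,0,0,0,-0.003,5]]' && python3 -m jog '[[0,0,1,0,0,0,5],[0,0,2,0,0,0,5],[0,0,3,0,0,0,5],[0,0,3,0,0,0,5]]' && python3 - <<'E'
from h import *
s=arm.get_state();go([.5075,-.0729,.253],178.7);print(s['force'],s['ft_torque'])
save('scene','s29')
b=cv2.imread('pics/s29.png'); cv2.imwrite('pics/z8.png',cv2.resize(b[130:250,200:350],None,fx=5,fy=5,interpolation=cv2.INTER_CUBIC))
E
```

```text
t: 40.2
eef_pos: [0.5073, -0.0764, 0.2562]
eef_rot: [-180.0, 0.0, 178.6]
force: [-0.8, 0.4, -3.2]
finger_gap: 0.0113
t: 40.6
eef_pos: [0.5079, -0.0743, 0.2537]
eef_rot: [-180.0, 0.1, 178.8]
force: [2.4, 0.8, 3.0]
finger_gap: 0.0113
shift mm [0.4 1.4 0.7] rotvec [-0.     0.002  0.001] from [ 0.5079 -0.0743  0.2537] [-1.7997e+02  1.2000e-01  1.7876e+02] j6 -21.7 j1 -23.0 gap 11.3 t 40.6
[2.35152275 0.849544   3.00166047] [ 0.0256203  -0.68712883 -0.01845329]
```

View pics/z8.png

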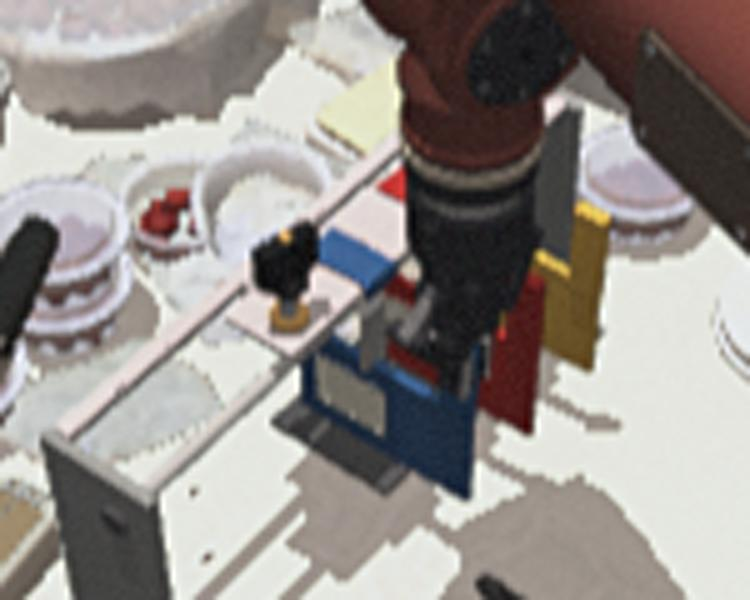

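```bash
python3 -m jog '[[-1,1,-1,0,0,0,5],[-1,1,-1,0,0,0,5],[-1,1,-1,0,0,0,15],[-1,1,-1,0,0,0,30],[-1,1,-1,0,0,0,60],[-1,1,-1,0,0,0,100],[-1,1,-1,0,0,0,100],[-1,1,-1,0,0,0,100]]' && python3 -m jog '[[0,0,-20,0,0,0,100],[0,0,-60,0,0,0,100],[0,0,-100,0,0,0,100],[20,0,-120,0,0,0,100],[50,0,-140,0,0,0,100],[50,0,-140,0,0,0,100],[50,0,-140,0,0,0,100]]' && python3 - <<'E'
from meas import *
s=arm.get_state();go([.597,-.012,.45],76);print(s['force'])
save('scene','s30');im=save('wrist','w30'); c=cam('wrist',s)
for col in ['yellow','red','blue']:
    for st,ce,_ in comps(im,col,60): print(col,st,ce.round(1),onz(c,*ce,.24).round(4),onz(c,*ce,.216).round(4))
E
```

```text
t: 41.45
eef_pos: [0.5083, -0.0739, 0.2539]
eef_rot: [-180.0, -0.0, 178.7]
force: [0.0, -0.0, -0.3]
finger_gap: 0.0815
t: 42.15
eef_pos: [0.4584, -0.0729, 0.3945]
eef_rot: [-180.0, 0.1, 178.7]
force: [0.1, -0.2, -0.4]
finger_gap: 0.0854
shift mm [-137.2   64.   -55.3] rotvec [1.000e-03 2.000e-03 1.792e+00] from [ 0.4584 -0.0729  0.3945] [-1.7995e+02  1.0000e-01  1.7868e+02] j6 -23.9 j1 -25.2 gap 85.4 t 42.15
[ 0.11245811 -0.16361748 -0.41765998]
yellow [139 252  10  36 221] [144.  268.9] [ 0.4977 -0.1798  0.24  ] [ 0.5107 -0.1914  0.216 ]
yellow [103 256  15  25 307] [109.9 268.1] [ 0.4963 -0.2071  0.24  ] [ 0.5091 -0.2216  0.216 ]
red [206 253   9  41 238] [210.3 273.1] [ 0.5027 -0.127   0.24  ] [ 0.5162 -0.1329  0.216 ]
red [186 256  15  25 311] [192.6 267.7] [ 0.4975 -0.1408  0.24  ] [ 0.5104 -0.1481  0.216 ]
red [530 312   8  11  69] [534.  317.1] [0.5511 0.1444 0.24  ] [0.5698 0.1676 0.216 ]
red [ 175  342   38   47 1409] [194.2 363.1] [ 0.5936 -0.1495  0.24  ] [ 0.6168 -0.1578  0.216 ]
blue [269 255  13  38 373] [275.  270.4] [ 0.5014 -0.0747  0.24  ] [ 0.5148 -0.075   0.216 ]
blue [ 261  341   32   38 1158] [276.6 358.7] [ 0.5903 -0.0753  0.24  ] [ 0.6132 -0.0756  0.216 ]
```

View pics/w30.png

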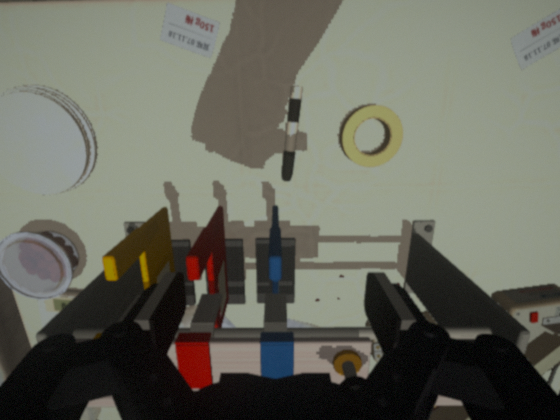

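```bash
python3 -m jog '[[0,0,-30,0,0,0.1,100],[-20,5,-55,0,0,0.24,100],[-40,12,-55,0,0,0.38,100],[-60,22,-55,0,0,0.52,100],[-85,35,-55,0,0,0.66,100],[-105,45,-55,0,0,0.80,100],[-125,56,-55,0,0,0.94,100],[-137,64,-55,0,0,1.08,100]]' && python3 -m jog '[[0,0,0,0,0,0.14,100],[0,0,0,0,0,0.28,100],[0,0,0,0,0,0.42,100],[0,0,0,0,0,0.56,100],[0,0,0,0,0,0.70,100],[0,0,0,0,0,0.712,100],[0,0,0,0,0,0.712,100]]' && python3 - <<'E'
from h import *
go([.597,-.0115,.349],76.3)
save('wrist','w31');save('scene','s31')
E
```

```text
t: 43.05
eef_pos: [0.5984, -0.0111, 0.4466]
eef_rot: [-179.9, -0.1, 116.5]
force: [-1.3, -0.0, -0.7]
finger_gap: 0.0853
t: 43.75
eef_pos: [0.597, -0.0118, 0.4478]
eef_rot: [-179.9, 0.0, 76.2]
force: [0.3, -0.9, 0.3]
finger_gap: 0.0855
shift mm [ 0.2  0.1 98.8] rotvec [-0.002  0.    -0.001] from [ 0.597  -0.0118  0.4478] [-179.91    0.     76.24] j6 90.1 j1 -13.7 gap 85.5 t 43.75
```

View pics/w31.png

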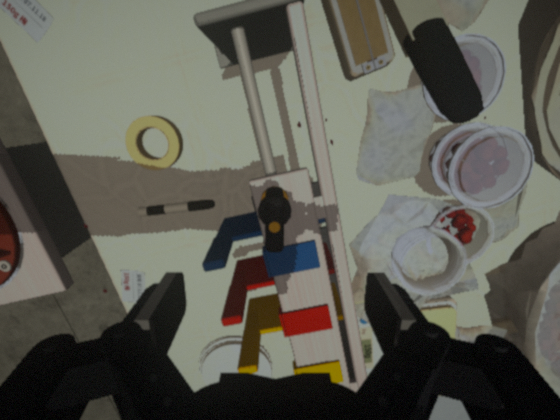

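View pics/s31.png

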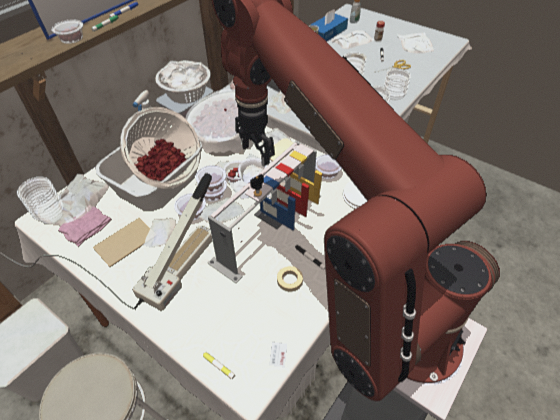

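```bash
python3 -m jog '[[0,0,30,0,0,0,100],[0,0,60,0,0,0,100],[0,0,85,0,0,0,100],[0,0,98,0,0,0,100],[0,0,98,0,0,0,100]]' && python3 -m jog '[[0,0,0,0,0,0,10],[0,0,0,0,0,0,10],[0,0,0,0,0,0,10],[0,0,0,0,0,0,10],[0,0,0,0,0,0,10],[0,0,0,0,0,0,10],[0,0,0,0,0,0,10]]' && python3 - <<'E'
from h import *
s=arm.get_state();go([.597,-.0115,.349],76.3); print(s['ft_torque'])
save('wrist','w32')
E
```

```text
t: 44.35
eef_pos: [0.596, -0.0117, 0.3485]
eef_rot: [-179.8, 0.0, 76.1]
force: [0.7, -0.0, 0.6]
finger_gap: 0.0853
t: 45.05
eef_pos: [0.5965, -0.0118, 0.3515]
eef_rot: [180.0, 0.0, 76.0]
force: [-4.5, 1.1, 5.2]
finger_gap: 0.0132
shift mm [0.4 0.4 2.5] rotvec [ 0.     0.    -0.005] from [ 0.5965 -0.0118  0.3515] [1.7999e+02 1.0000e-02 7.6040e+01] j6 90.3 j1 -13.7 gap 13.2 t 45.05
[0.14569493 0.83757778 0.09359909]
```

View pics/w32.png

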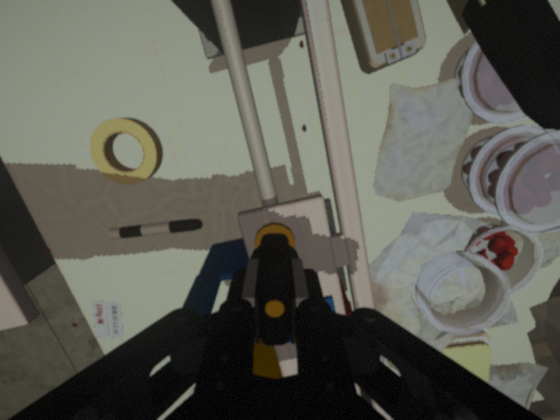

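```bash
python3 -m jog '[[0,0,0,0,0,-0.14,10],[0,0,0,0,0,-0.28,10],[0,0,0.5,0,0,-0.42,10],[0,0,1,0,0,-0.56,10],[0,0,1.5,0,0,-0.70,10],[0,0,2,0,0,-0.84,10],[0,0,2.5,0,0,-0.98,10],[0,0,3,0,0,-1.12,10]]' && python3 -m jog '[[0,0,0.5,0,0,-0.14,10],[0,0,1,0,0,-0.28,10],[0,0,1.5,0,0,-0.42,10],[0,0,2,0,0,-0.56,10],[0,0,2.5,0,0,-0.70,10],[0,0,3,0,0,-0.84,10],[0,0,3.5,0,0,-0.98,10],[0,0,4,0,0,-1.12,10]]' && python3 -m jog '[[0,0,0.5,0,0,-0.14,10],[0,0,1,0,0,-0.28,10],[0,0,1.5,0,0,-0.42,10],[0,0,2,0,0,-0.56,10],[0,0,2.5,0,0,-0.70,10],[0,0,3,0,0,-0.84,10],[0,0,3.5,0,0,-0.98,10],[0,0,4,0,0,-1.12,10]]'
python3 - <<'E'
from h import *
s=arm.get_state(); print(s['ft_torque'],s['joint_pos'][5])
save('wrist','w33');save('scene','s33')
E
```

```text
t: 45.9
eef_pos: [0.5969, -0.0117, 0.3476]
eef_rot: [180.0, -0.0, 140.5]
force: [0.8, 1.5, -0.4]
finger_gap: 0.0132
t: 46.7
eef_pos: [0.597, -0.0112, 0.3436]
eef_rot: [179.9, 0.1, -155.3]
force: [1.3, 4.4, 0.0]
finger_gap: 0.0131
t: 47.5
eef_pos: [0.5965, -0.0109, 0.3395]
eef_rot: [180.0, 0.1, -91.1]
force: [-1.7, 5.1, 0.9]
finger_gap: 0.013
[ 1.05738633  0.48053697 -0.04970018] -102.54529952541982
```

View pics/w33.png

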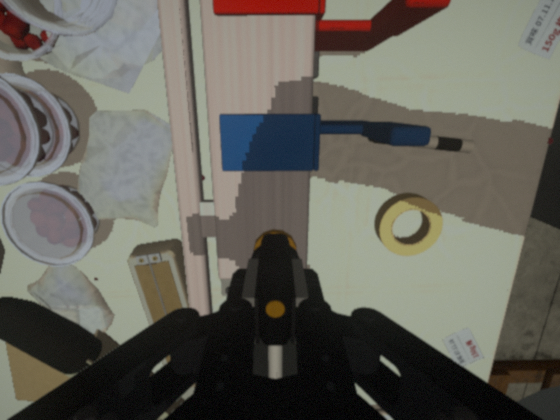

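```bash
python3 -m jog '[[0,0,0.5,0,0,-0.14,10],[0,0,1,0,0,-0.28,10],[0,0,1.5,0,0,-0.42,10],[0,0,2,0,0,-0.56,10],[0,0,2.5,0,0,-0.70,10],[0,0,3,0,0,-0.84,10],[0,0,3.5,0,0,-0.98,10],[0,0,4,0,0,-1.12,10]]' && python3 -m jog '[[0,0,0,0,0,-0.1,10],[0,0,0.5,0,0,-0.15,10],[0,0,0.5,0,0,-0.15,10],[0,0,0.5,0,0,-0.15,50],[0,0,0.5,0,0,-0.15,100],[0,0,0.5,0,0,-0.15,100],[0,0,-30,0,0,-0.15,100],[0,0,-65,0,0,-0.15,100]]'
python3 - <<'E'
from h import *
go([.597,-.0118,.3345],158.5+.0)
save('wrist','w34')
E
```

```text
t: 48.4
eef_pos: [0.5962, -0.0112, 0.3355]
eef_rot: [-180.0, 0.1, -26.9]
force: [-4.2, 3.1, 0.6]
finger_gap: 0.0129
t: 49.2
eef_pos: [0.5963, -0.0119, 0.4003]
eef_rot: [180.0, 0.1, -18.7]
force: [0.2, 0.1, 1.4]
finger_gap: 0.0838
shift mm [ 0.8 -0.3 65.8] rotvec [-4.000e-03  1.000e-03 -3.093e+00] from [ 0.5963 -0.0119  0.4003] [ 1.7998e+02  1.5000e-01 -1.8710e+01] j6 -175.0 j1 -13.7 gap 83.8 t 49.2
```

View pics/w34.png

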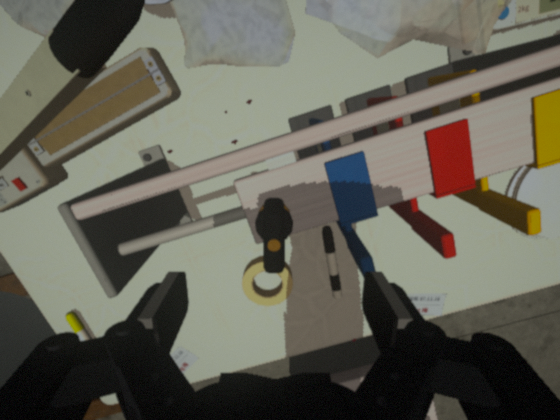

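```bash
python3 -m jog '[[0,0,0,0,0,0.145,100],[0,0,0,0,0,0.29,100],[0,0,0,0,0,0.435,100],[0,0,0,0,0,0.58,100],[0,0,0,0,0,0.725,100],[0,0,0,0,0,0.87,100],[0,0,0,0,0,1.015,100],[0,0,0,0,0,1.16,100]]' && python3 -m jog '[[0,0,0,0,0,0.145,100],[0,0,0,0,0,0.29,100],[0,0,0,0,0,0.435,100],[0,0,0,0,0,0.58,100],[0,0,0,0,0,0.725,100],[0,0,0,0,0,0.87,100],[0,0,0,0,0,1.015,100],[0,0,0,0,0,1.16,100]]' && python3 -m jog '[[0,0,0,0,0,0.145,100],[0,0,0,0,0,0.29,100],[0,0,0,0,0,0.435,100],[0,0,0,0,0,0.518,100],[0,0,0,0,0,0.518,100]]'
python3 - <<'E'
from h import *
go([.597,-.0118,.333],178.7)
E
```

```text
t: 50.05
eef_pos: [0.5969, -0.012, 0.4009]
eef_rot: [-180.0, -0.0, -85.5]
force: [0.0, 0.9, 0.5]
finger_gap: 0.0857
t: 50.85
eef_pos: [0.5969, -0.012, 0.4009]
eef_rot: [-180.0, 0.0, -152.0]
force: [-0.4, -0.4, -0.3]
finger_gap: 0.0853
t: 51.35
eef_pos: [0.5969, -0.012, 0.4009]
eef_rot: [-180.0, 0.0, 178.6]
force: [1.2, 0.0, -0.1]
finger_gap: 0.0852
shift mm [-0.1  0.2 67.9] rotvec [-0.     0.    -0.001] from [ 0.5969 -0.012   0.4009] [-1.7999e+02  2.0000e-02  1.7863e+02] j6 -12.3 j1 -13.7 gap 85.2 t 51.35
```

```bash
python3 -m jog '[[0,0,25,0,0,0,100],[0,0,50,0,0,0,100],[0,0,66,0,0,0,100],[0,0,66,0,0,0,100]]' && python3 -m jog '[[0,0,0,0,0,0,10],[0,0,0,0,0,0,10],[0,0,0,0,0,0,10],[0,0,0,0,0,0,10],[0,0,0,0,0,0,10],[0,0,0,0,0,0,10],[0,0,0,0,0,0,10]]'&& python3 -m jog '[[0,0,0,0,0,-0.02,10],[0,0,0,0,0,-0.02,10],[0,0,0,0,0,-0.02,50],[0,0,0,0,0,0,100],[0,0,0,0,0,0,100],[0,0,-20,0,0,0,100],[0,0,-60,0,0,0,100],[0,0,-100,0,0,0,100]]'
python3 - <<'E'
from h import *
save('wrist','w35'); go([.5,-.012,.45],178.7)
E
```

```text
t: 51.75
eef_pos: [0.596, -0.0118, 0.3323]
eef_rot: [180.0, -0.2, 178.8]
force: [-0.5, 0.6, -0.1]
finger_gap: 0.085
t: 52.45
eef_pos: [0.5966, -0.0114, 0.3352]
eef_rot: [180.0, -0.0, 178.7]
force: [-2.1, 4.1, 2.3]
finger_gap: 0.0132
t: 53.25
eef_pos: [0.5964, -0.012, 0.4356]
eef_rot: [-180.0, -0.1, 178.7]
force: [1.8, -0.5, 1.3]
finger_gap: 0.0851
shift mm [96.6 -2.  -7.4] rotvec [-0.002  0.008 -0.   ] from [ 0.5967 -0.0122  0.4434] [-179.87    0.46  178.67] j6 -12.4 j1 -13.7 gap 85.8 t 53.3
```

View pics/w35.png

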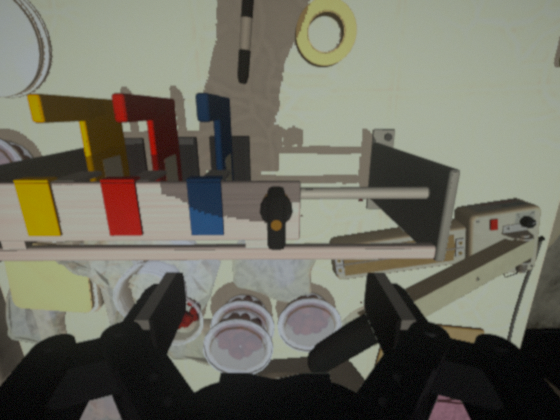

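```bash
python3 -m jog '[[30,0,-10,0,0,0,100],[70,0,-10,0,0,0,100],[110,0,-10,0,0,0,100],[150,0,-10,0,0,0,100],[170,0,-10,0,0,0,100],[170,0,-10,0,0,0,100],[170,0,-10,0,0,0,100]]'
python3 - <<'E'
from meas import *
s=arm.get_state(); im=save('wrist','w36'); c=cam('wrist',s)
for col in ['yellow','red','blue']:
    for st,ce,_ in comps(im,col,100): print(col,st,ce.round(1),onz(c,*ce,.24).round(4),onz(c,*ce,.216).round(4))
save('scene','s36'); b=cv2.imread('pics/s36.png'); cv2.imwrite('pics/z8.png',cv2.resize(b[130:250,200:350],None,fx=5,fy=5,interpolation=cv2.INTER_CUBIC))
E
```

```text
t: 54.0
eef_pos: [0.427, -0.0082, 0.4452]
eef_rot: [-180.0, 0.1, 178.7]
force: [0.2, 0.1, -0.0]
finger_gap: 0.0853
yellow [538 119  12  17 135] [543.8 127.4] [0.3669 0.2204 0.24  ] [0.3688 0.2403 0.216 ]
yellow [529 158  12  22 173] [534.4 168.6] [0.4022 0.2209 0.24  ] [0.4072 0.2409 0.216 ]
yellow [110 257   9  36 158] [114.6 272. ] [ 0.4963 -0.1692  0.24  ] [ 0.5095 -0.1833  0.216 ]
yellow [ 74 262  13  20 191] [ 80.  271.6] [ 0.495  -0.2032  0.24  ] [ 0.5081 -0.2203  0.216 ]
yellow [ 72 333  20  10 141] [ 81.6 336.5] [ 0.5728 -0.2187  0.24  ] [ 0.5927 -0.2371  0.216 ]
red [142 262  13  21 205] [148.1 271.7] [ 0.4967 -0.136   0.24  ] [ 0.5099 -0.1472  0.216 ]
blue [224 261   7  31 133] [227.1 276. ] [ 0.5033 -0.0583  0.24  ] [ 0.5171 -0.0627  0.216 ]
blue [211 262  11  19 185] [216.3 271. ] [ 0.4975 -0.0686  0.24  ] [ 0.5108 -0.0739  0.216 ]
blue [ 204  332   29   39 1004] [218.2 350.7] [ 0.5949 -0.0745  0.24  ] [ 0.6167 -0.0804  0.216 ]
```

View pics/w36.png

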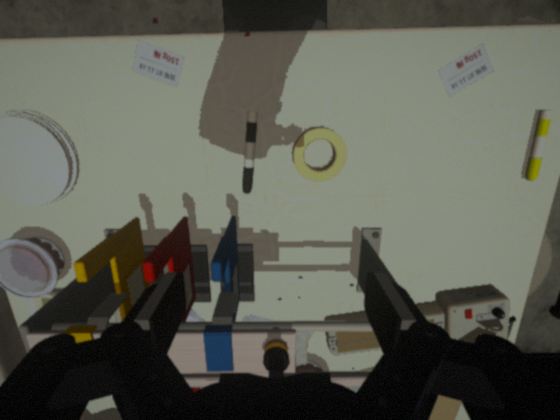

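View pics/z8.png

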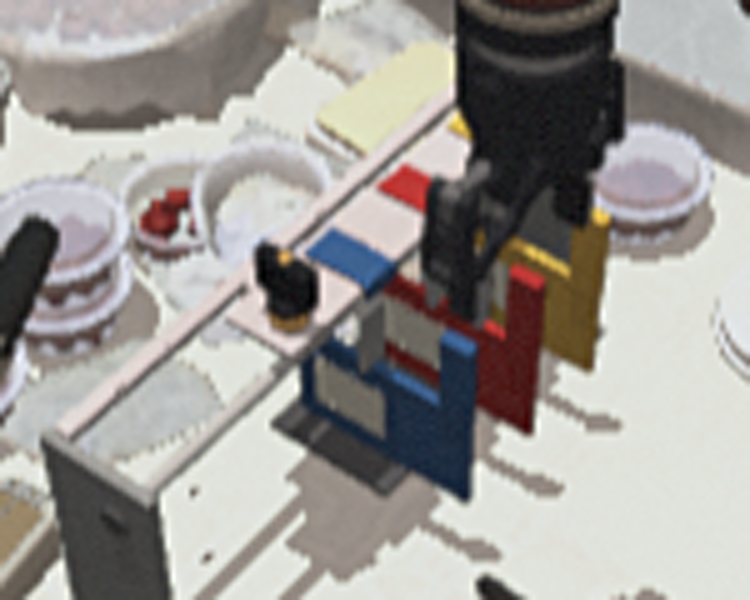

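```bash
python3 -c "
from h import *
print(arm.finish_job())"
```

```text
the job is handed in; nothing more can be done
None
```

I handed the job in at about 54 s, with all three boards hanging under their own markers and the stop screw back down. No verdict was reported.

- **What I did:** I unscrewed the stop clockwise to about 4.93 rad. I then hung yellow, red and blue in that order from the open end and slid each under its marker. Finally I screwed the stop down counter-clockwise with one regrasp.
- **Boards:** In the last wrist view, each hook was within about 2 mm of its marker along the rail: yellow −0.222 against −0.224 m, red −0.149 against −0.149 m, blue −0.076 against −0.075 m. Those hook positions are worked out from the grip tabs. All boards looked upright.
- **Stop screw:** The wing was back in line with the rack's x axis and visibly lowered, so the angle is about 0. This is judged from the picture.
- **Clear of the work:** The gripper was open and touching nothing at hand-in. Pen, tape and the other bystanders looked in their original places; I did not measure them.
- **Where things disagreed:**
  - The first red tab estimate was about 4 mm off, and I corrected it from a closer view.
  - The blue board was gripped about 4–5 mm off along its tab. Its hook stem touched the rail at about 4 N, so I backed off before lowering.
  - Pressing forces stayed below about 16 N in the readings.

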